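# Dust extractor: quarter-turn the lid off and click the filter grille home

## Task

The dust extractor whistles because the filter grille under its lid was only laid on its four clips. Turn the lid's knob a full quarter turn anticlockwise, lift the lid off by the knob and set it down gently, not dropped, flat with the knob upwards on the cutting mat. Then press the grille down corner by corner until all four clips have clicked and it sits fully home; leave the lid off on the mat so that I can check the filter, and do not shift or knock over the other things on the bench.

Things in the scene. Friction and masses are not known exactly. Their poses are not given: they have to be found in the camera images.
- extractor: Dust extractor, fixed: grey fan housing 250 x 250 mm, 100 mm high; on top, in the middle, an open filter chamber 168 (x) by 192 (y) mm outside, walls 4 mm, rim 165 mm above the bench. Origin: centre of its underside, on the bench; z up, x to its back (hose spigot). A steel keeper 60 mm long is at the middle of each x wall, inner face 63 mm from the centre, top 8 mm below the rim.
- lid_centre (a point): Centre of the lid's top face; axes as the extractor's while fitted, top then 168 mm above the bench. Loose grey sheet-metal lid, 178 (x) by 202 (y) mm, 27 mm high; about 0.5 kg with knob. Its turned-down edge reaches 24 mm down outside the chamber wall: lift it straight up 35 mm before moving sideways. Set down, it stands on that edge, top 30 mm above the bench when on the mat.
- knob_grip (a point): Middle of the lid knob's black wing, on the turning axis, 26 mm above the lid's top face; turns with the knob. The wing is a bar 84 mm long (this point's x), 16 mm wide (y), 30 mm high, 9 to 39 mm above the lid, on a neck 16 mm and a flat collar 52 mm across (5 mm high). A steel cross-bar under the lid, 148 mm long and parallel to the wing, locks under the keepers.
- knob (a joint): Turn of the knob on the lid, rad, anticlockwise seen from above: 0 locked (wing along the lid's x), 1.57 free (wing along the lid's y, at its stop). It starts at 0 to 0.15. Friction about 0.1 N m; it stays where it is left.
- mat: Dark green cutting mat with a pale grid, fixed, 450 (x) by 300 (y) mm, 3 mm thick; origin: centre of its underside, on the bench. A roll of tape lies near its -x end and a screwdriver across it near its +x end; the middle 250 mm of its length is free.
- grille_centre (a point): Centre of the top face of the loose filter grille in the chamber: black plastic frame with bars, 122 (x) by 160 (y) by 5 mm, 0.1 kg. It starts about 11 mm too high, on four sprung steel clips at its +-y ends beside x = +-42 mm. A clip's tip is 20 mm outward (y) of a pad's point and stands 12 mm above the home height; all else is 20 mm or more from those points.
- grille_fr (a point): Thumb pad at the front right (-x, -y in the extractor's frame) corner of the grille: the point to press, on its top face, 44 mm (x) and 56 mm (y) from the grille's centre. It starts about 137 mm above the bench. Pressed with about 8 to 20 N, the nearest clip gives way and snaps over the edge (the grille may tilt meanwhile); home, the pad is 126 mm above the bench, on the rigid filter frame.
- grille_fl (a point): Thumb pad at the front left (-x, +y) corner of the grille: the point to press, on its top face, 44 mm (x) and 56 mm (y) from the grille's centre. It starts about 137 mm above the bench. Pressed with about 8 to 20 N, the nearest clip gives way and snaps over the edge (the grille may tilt meanwhile); home, the pad is 126 mm above the bench, on the rigid filter frame.
- grille_br (a point): Thumb pad at the back right (+x, -y) corner of the grille: the point to press, on its top face, 44 mm (x) and 56 mm (y) from the grille's centre. It starts about 137 mm above the bench. Pressed with about 8 to 20 N, the nearest clip gives way and snaps over the edge (the grille may tilt meanwhile); home, the pad is 126 mm above the bench, on the rigid filter frame.
- grille_bl (a point): Thumb pad at the back left (+x, +y) corner of the grille: the point to press, on its top face, 44 mm (x) and 56 mm (y) from the grille's centre. It starts about 137 mm above the bench. Pressed with about 8 to 20 N, the nearest clip gives way and snaps over the edge (the grille may tilt meanwhile); home, the pad is 126 mm above the bench, on the rigid filter frame.
- tape: Roll of paper tape, 80 mm across, 24 mm high; a bystander to be left where it is. Origin: its underside.
- screwdriver: Screwdriver, 190 mm, lying; a bystander to be left where it is. Origin: its underside.
- brush: Brush, 170 mm, lying on the bench between mat and extractor; a bystander to be left where it is. Origin: its underside.
- glue: White glue bottle, 56 mm across, 150 mm tall, behind the extractor; a bystander to be left where it is. Origin: its underside.
- jar: Glass jar, 72 mm across, 75 mm tall, in front of the extractor; a bystander to be left where it is. Origin: its underside.
- mug: White mug, 80 mm across, 95 mm tall; a bystander to be left where it is. Origin: its underside.
- can: Spray can, 64 mm across, 190 mm tall; a bystander to be left where it is. Origin: its underside.

How it is judged:
On the way, in this order (a step that is already met when the one before it is completed fails the run):
1. the knob is turned fully to its stop, with the lid still on the extractor (value of joint knob above 1.35 rad and z of lid_centre in the frame of extractor below 0.18 m and horizontal distance between lid_centre and extractor below 0.02 m), for 0.1 s.
2. the lid lies flat on the cutting mat, knob upwards, let go (angle between lid_centre's own z axis and vertical below 0.06 rad and height (world z) of lid_centre below 0.036 m and x of lid_centre in the frame of mat between -0.15 and 0.15 m and y of lid_centre in the frame of mat between -0.1 and 0.1 m and not (contact force between the fingers and lid above 0.2 N) and linear speed of lid below 0.02 m/s), for 0.2 s.
3. all four corners of the grille are clicked home (z of each of grille_fr, grille_fl, grille_br, grille_bl in the frame of extractor below 0.1285 m), for 0.2 s.
At the end, for the whole second after the job is handed in: The lid lies flat on the mat, knob up (tilt under 0.06 rad, centre within 150 mm along and 100 mm across of the mat's centre, at most 6 mm too high); the grille's four pads are within 2.5 mm of home (126 mm above the bench); lid and grille at rest (all of step 3 and angle between lid_centre's own z axis and vertical below 0.06 rad and height (world z) of lid_centre below 0.036 m and x of lid_centre in the frame of mat between -0.15 and 0.15 m and y of lid_centre in the frame of mat between -0.1 and 0.1 m and linear speed of each of lid, grille below 0.02 m/s); the robot touches nothing.
It fails at once if another thing on the bench or mat is shifted by more than 40 mm (distance of any of tape, screwdriver, brush, glue, jar, mug, can from where it was at the start of the episode above 0.04 m).
It fails at once if the glue bottle, jar, mug or spray can is knocked over (angle between any of glue, jar, mug, can's own z axis and vertical above 0.5 rad).
It fails at once if the lid is dropped or banged down on the mat (contact force over 160 N) (contact force between lid and mat above 160 N).
It also fails if it takes over 72 s, if anything falls off the work surface, if the arm or the gripper's body presses on something with over 40 N, if the wrist force passes 120 N, or if a joint passes its speed limit or range.

## Robot

A 7-joint arm with a two-finger parallel gripper is mounted at the origin on the work surface. World frame = base frame: x ahead of the robot, y to its left, z up, the work surface at z = 0. Lengths are in m, angles in rad, forces in N, time in s.
With the tool pointing down it reaches from about 0.4 to 0.9 m from the base axis. Payload 5.6 kg.
Tool frame: the origin (TCP) lies at the very end of the fingers, on their centre line; the grasp point (between the pads) lies 19 mm behind it; z points along the fingers, y is the line along which they close (so a half turn about z gives the same grasp; the last joint's range is limited). The gripper opens to 92 mm and grips with 3 to 60 N. Pads are 20 mm wide; open, the fingers measure 128 mm over their backs; the gripper's body (75 mm by 189 mm) begins 69 mm behind the grasp point.
Start: joints at [1.121, 0.468, -0.012, 1.603, 0.006, 1.071, -0.056], TCP at [0.257, -0.597, 0.189] pointing down, gripper open.
Joint ranges: [-2.53, 2.53], [-0.31, 2.02], [-1.57, 1.55], [0.28, 2.44], [-1.29, 4.43], [0.15, 1.84], [-2.92, 2.92]. Speed limits (rad/s): [2.57, 2.57, 3.14, 3.14, 3.14, 3.14, 3.14].

## Interface

Orientations are given as [roll, pitch, yaw] about the fixed x, y, z axes, in that order (R = Rz(yaw) Ry(pitch) Rx(roll)).
In Python, from plant import state, grab_frame, camera_params, finish_job gives the robot as it stands. The module is installed in compiled form; this text tells all that it offers.
- The arm moves only by the tool play_rows, never from a script. Its argument "series" is a list of rows, each an object with "gripper": the opening, from 0 (shut) to 1 (fully open); "offset": the shift along the world's x, y, z scaled (see below), a list of three; "spin": the turn about the world's z scaled (see below). In form: [{"gripper": gripper, "offset": [tx, ty, tz], "spin": spin}, ...]. A call has 1 to 8 rows; each row shifts and turns the commanded pose from where the row before left it; what a row does not reach is not made up. The controller multiplies each number of a shift by 0.025 m and each number of a turn by 0.08 rad. A row lasts 1/10 s, in which the tool goes at most 50 mm and 8.59 degrees, less where a joint would pass 70% of its speed; a pose out of reach is approached as far as the arm can. A call with a number of a shift or a turn outside -1 to 1 is refused whole. A call with a gripper value outside its range is refused whole. The fingers move at their own pace and stop on an object; "newtons" is the grip in N (left out, the last holds). Time passes only in rows, so rows that do not move let the fingers close. It gives the time, the measured TCP pose, the force, the opening and the grip force at its end, in the units of the state.
- state(): the state, without advancing time (a new reading comes with each control period).
- grab_frame(name): name is "scene" or "side" or "wrist"; returns the picture (480x640x3 uint8, blue, green, red); there is no depth.
- camera_params(name): a dict with "K" (3x3 intrinsics, pixels), "dist" ([k1, k2, p1, p2, k3] as OpenCV has them; the pictures are not rectified), "origin" and "rotation" of the camera in the world. Camera axes: x right, y down, z forward; pixel columns grow to the right and rows downward; lengths in m; the calibration is good to about 2 mm. A picture is of the moment at which its call begins: read the wrist's pose just before it. camera_params takes no time and is no camera call; for the wrist camera it gives the pose at the moment of the call.
- finish_job(): hands the job in; it is judged then, once.
The state is a dict: "t": time; "joint_positions": joint angles; "dq": joint speeds; "joint_torque": joint torques, N m; "ee_pos": TCP position; "tool_rot": TCP orientation; "force": force on the tool from outside, world axes, zero at the start; "wrist_torque": the same for the moment, N m; "gripper_width": finger opening in m; "finger_force": force on a finger pad.
Only numpy, scipy, OpenCV 4.12 (cv2) and the standard library are available. Lean on these libraries where they do the work, as an engineer would, in place of code of your own. Each camera call takes 0.05 s, during which the arm holds its last target. There are 200 camera calls.

## Working session

There is one attempt and no reset: what is moved stays moved. The work goes in short steps, Python scripts to look and compute and a tool call to move; the robot and the scene stay as the last step left them, time stands still between calls to the robot, and variables do not carry over. Pictures are saved under pics/ and viewed, at most 10 in all, crops included, and the job is handed in when it is done.

Besides the shell and the picture viewer there is one more tool, called after "Emit:" as name([rows], argument=value, ...), one row to a line, values as JSON. play_rows: Moves the arm, as the interface text tells. Its arguments: {"type":"object","properties":{"series":{"type":"array"},"newtons":{"type":"number"}},"required":["series"]}

```bash
mkdir -p pics
cat > h.py <<'E'
import numpy as np, cv2
from plant import *
def ray(c,uv):
    K=np.array(c["K"]);d=np.array(c["dist"]);p=cv2.undistortPoints(np.array([[uv]],float),K,d)[0,0]
    v=np.array(c["rotation"])@np.array([p[0],p[1],1]);return np.array(c["origin"]),v/np.linalg.norm(v)
def atz(c,uv,z):
    o,v=ray(c,uv);return o+v*(z-o[2])/v[2]
def tri(l):
    A=0;b=0
    for c,uv in l:
        o,v=ray(c,uv);P=np.eye(3)-np.outer(v,v);A=A+P;b=b+P@o
    x=np.linalg.solve(A,b);return x,[np.linalg.norm((np.eye(3)-np.outer(ray(c,u)[1],ray(c,u)[1]))@(x-ray(c,u)[0])) for c,u in l]
def proj(c,X):
    R=np.array(c["rotation"]);r=cv2.Rodrigues(R.T)[0];t=-R.T@np.array(c["origin"])
    return cv2.projectPoints(np.array(X,float).reshape(-1,3),r,t,np.array(c["K"]),np.array(c["dist"]))[0][:,0]
E
python3 - <<'E'
from h import *
np.set_printoptions(precision=3,suppress=True)
s=state();print(s)
for n in("scene","side","wrist"):
    c=camera_params(n);print(n,np.array(c["origin"]),np.array(c["rotation"])[:,2],np.array(c["K"])[0])
    if n!="wrist": cv2.imwrite(f"pics/{n}0.png",grab_frame(n))
E
```

```text
{'t': 0.0, 'joint_positions': array([ 1.121,  0.468, -0.012,  1.604,  0.006,  1.071, -0.056]), 'dq': array([-0.   ,  0.001, -0.002,  0.001,  0.   ,  0.001, -0.002]), 'joint_torque': array([  0.   , -52.057,  -0.012, -24.375,  -0.057,   0.017,   0.   ]), 'ee_pos': array([ 0.257, -0.596,  0.188]), 'tool_rot': array([-3.14 ,  0.   ,  0.407]), 'force': array([ 0.638, -0.416, -0.756]), 'wrist_torque': array([ 0.008, -0.023,  0.023]), 'finger_force': 0.0, 'gripper_width': 0.09154666298626411}Traceback (most recent call last):
  File "<stdin>", line 5, in <module>
IndexError: too many indices for array: array is 1-dimensional, but 2 were indexed
```

Run:
```python
from h import *
for n in("scene","side","wrist"): print(n,camera_params(n))
for n in("scene","side"): cv2.imwrite(f"pics/{n}0.png",grab_frame(n))
```

```text
scene {'K': array([[511.79809428,   0.        , 318.45195296],
       [  0.        , 511.79809428, 246.02769615],
       [  0.        ,   0.        ,   1.        ]]), 'dist': array([-0.12222009,  0.        ,  0.        ,  0.        ,  0.        ]), 'origin': array([ 0.92318487, -0.61719612,  1.07260101]), 'rotation': array([-2.45312522, -0.01381665,  0.59679557])}
side {'K': array([[462.46888245,   0.        , 313.38506381],
       [  0.        , 462.46888245, 249.44530315],
       [  0.        ,   0.        ,   1.        ]]), 'dist': array([-0.11860875,  0.        ,  0.        ,  0.        ,  0.        ]), 'origin': array([0.44858219, 0.78067848, 0.85931245]), 'rotation': array([-2.32117642,  0.01668009, -3.04402246])}
wrist {'K': array([[416.42744458,   0.        , 319.04258992],
       [  0.        , 416.42744458, 239.32747334],
       [  0.        ,   0.        ,   1.        ]]), 'dist': array([0.01933098, 0.        , 0.        , 0.        , 0.        ]), 'origin': array([ 0.32381154, -0.56759499,  0.38439879]), 'rotation': array([ 2.88396387e+00,  9.87524392e-04, -1.16318932e+00])}
```

View pics/scene0.png

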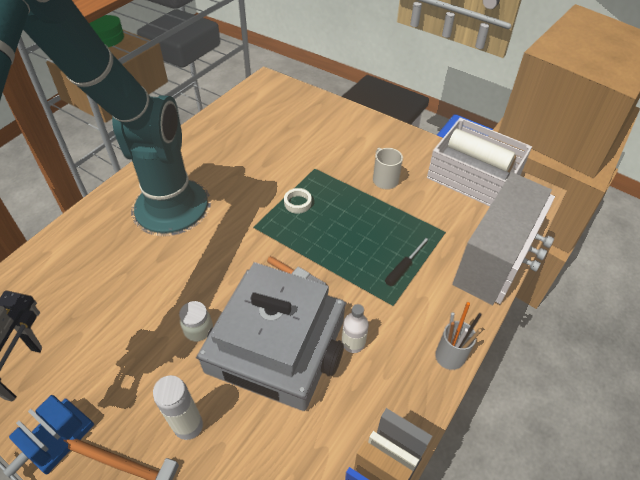

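View pics/side0.png

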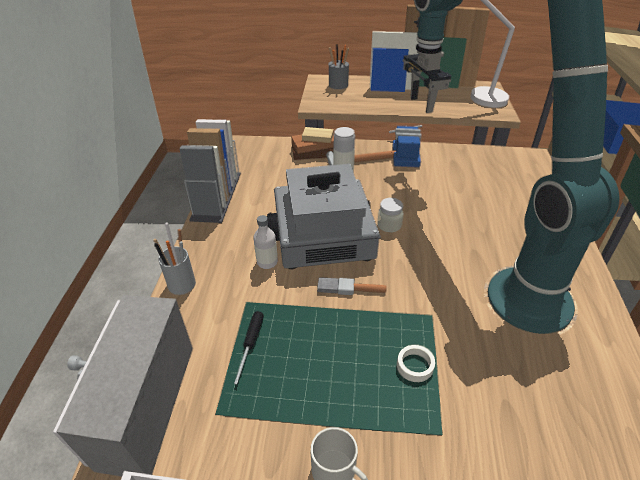

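The scene view shows the extractor with its lid near (272,310) and the mat at (350,235). In the side view the lid is near (325,195) and the mat near (330,365). I'll enlarge the lid from both views.

```bash
sed -i 's/^def ray/from scipy.spatial.transform import Rotation as Ro\ndef M(c): return Ro.from_euler("xyz",c["rotation"]).as_matrix()\ndef ray/; s/np.array(c\["rotation"\])@/M(c)@/; s/R=np.array(c\["rotation"\])/R=M(c)/' h.py
python3 - <<'E'
from h import *
a=cv2.imread("pics/scene0.png")[255:405,195:350];b=cv2.imread("pics/side0.png")[155:275,260:390]
a=cv2.resize(a,None,fx=2.5,fy=2.5,interpolation=3);b=cv2.resize(b,None,fx=3,fy=3,interpolation=3)
o=np.zeros((375,800,3),np.uint8);o[:375,:a.shape[1]]=a[:, :];o[:360,400:790]=b
cv2.imwrite("pics/c1.png",o)
E
```

```text
(no output)
```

View pics/c1.png

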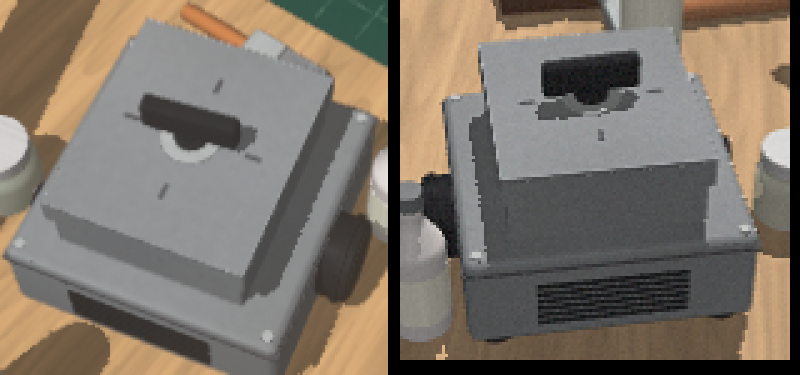

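Run:
```python
from h import *
np.set_printoptions(precision=4,suppress=True)
cs,cd=camera_params("scene"),camera_params("side")
S=lambda x,y:(195+x/2.5,255+y/2.5); D=lambda x,y:(260+(x-400)/3,155+y/3)
P=[]
for n,a,b in[("A-+",(150,22),(717,158)),("B++",(332,80),(500,180)),("C+-",(245,276),(480,44)),("D--",(45,207),(672,27))]:
    x,e=tri([(cs,S(*a)),(cd,D(*b))]);P.append(x);print(n,x,e,atz(cs,S(*a),.168)[:2],atz(cd,D(*b),.168)[:2])
P=np.array(P);print(P.mean(0),np.degrees(np.arctan2(*(P[1]-P[0])[1::-1])),np.degrees(np.arctan2(*(P[2]-P[3])[1::-1])))
print([np.linalg.norm(P[i]-P[i-1]) for i in range(4)])
# knob wing ends, top edge line: scene (145,97)-(242,122); side (542,62),(640,55)
for a,b in[((145,97),(640,53)),((242,121),(541,62))]: print("wing",tri([(cs,S(*a)),(cd,D(*b))]))
print("mat scene",[atz(cs,p,.003)[:2] for p in[(316,170),(445,233),(392,301),(255,225)]])
print("mat side",[atz(cd,p,.003)[:2] for p in[(441,431),(219,412),(245,304),(435,315)]])
print("tape",atz(cs,(298,200),.012),atz(cd,(416,363),.012),"brush",atz(cs,(268,258),.01),atz(cd,(320,287),.01),atz(cd,(385,289),.01))
print("sd",[atz(cd,p,.01) for p in[(258,313),(237,387)]],"can top",atz(cs,(168,385),.19),atz(cd,(344,133),.19))
print("glue",atz(cd,(262,222),.15),"jar",atz(cs,(192,310),.075),"mug",atz(cs,(389,153),.095))
```

```text
A-+ [ 0.423 -0.116  0.165] [np.float64(0.0031342889424438992), np.float64(0.003134288942444102)] [ 0.4281 -0.1175] [ 0.4203 -0.1144]
B++ [ 0.5935 -0.0757  0.1649] [np.float64(0.0011802009464166464), np.float64(0.0011802009464168108)] [ 0.5958 -0.0774] [ 0.5918 -0.0725]
C+- [ 0.6387 -0.2689  0.1649] [np.float64(0.0029059109995920257), np.float64(0.0029059109995919906)] [ 0.6426 -0.2694] [ 0.6353 -0.2658]
D-- [ 0.468  -0.3111  0.1628] [np.float64(0.004609008396766374), np.float64(0.004609008396766352)] [ 0.4756 -0.3123] [ 0.4638 -0.3066]
[ 0.5308 -0.1929  0.1644] 13.295450913073346 13.906620788072903
[np.float64(0.2002320395814475), np.float64(0.1751862240621549), np.float64(0.19834096921473224), np.float64(0.1758926002878978)]
wing (array([ 0.4909, -0.2016,  0.2064]), [np.float64(0.0028495659636222077), np.float64(0.002849565963622044)])
wing (array([ 0.5715, -0.1772,  0.2101]), [np.float64(0.0023882213844741975), np.float64(0.002388221384474348)])
mat scene [array([0.2634, 0.3666]), array([0.705 , 0.3606]), array([0.6919, 0.0769]), array([0.252 , 0.0806])]
mat side [array([0.2549, 0.3625]), array([0.6947, 0.3596]), array([0.6989, 0.0743]), array([0.2432, 0.0713])]
tape [0.299 0.222 0.012] [0.2975 0.2147 0.012 ] brush [0.3577 0.0044 0.01  ] [0.5218 0.0098 0.01  ] [0.3613 0.0036 0.01  ]
sd [array([0.6604, 0.1048, 0.01  ]), array([0.6685, 0.3036, 0.01  ])] can top [ 0.4838 -0.4437  0.19  ] [ 0.4889 -0.4387  0.19  ]
glue [ 0.6677 -0.0623  0.15  ] jar [ 0.3416 -0.2542  0.075 ] mug [0.4535 0.4672 0.095 ]
```

The lid centre comes out at about (0.531,-0.192), top near 0.166, yaw 0.237, all matching the sizes given. The wing is at yaw about 0.29 and the mat centre is near (0.477,0.219). Next I move above the knob.

Emit:
play_rows([
  {"gripper": 1,"offset": [0,0,1],"spin": 0},
  {"gripper": 1,"offset": [0,0,1],"spin": 0},
  {"gripper": 1,"offset": [0,0,1],"spin": 0},
  {"gripper": 1,"offset": [0,0,1],"spin": 0},
  {"gripper": 1,"offset": [0.6,1,0.4],"spin": 0},
  {"gripper": 1,"offset": [0.6,1,0],"spin": 0},
  {"gripper": 1,"offset": [0.6,1,0],"spin": 0},
  {"gripper": 1,"offset": [0.6,1,0],"spin": 0},
])

```text
t: 0.9
ee_pos: [0.3174, -0.4957, 0.2985]
tool_rot: [-3.141, 0.0, 0.407]
force: [0.6, -0.3, 0.1]
gripper_width: 0.092
finger_force: 0.0
```

Emit:
play_rows([
  {"gripper": 1,"offset": [0.7,1,0],"spin": 0},
  {"gripper": 1,"offset": [0.7,1,0],"spin": 0},
  {"gripper": 1,"offset": [0.7,1,0],"spin": 0},
  {"gripper": 1,"offset": [0.7,1,0],"spin": 0},
  {"gripper": 1,"offset": [0.7,1,0],"spin": 0},
  {"gripper": 1,"offset": [0.7,1,0],"spin": 0},
  {"gripper": 1,"offset": [0.7,1,0],"spin": -0.4},
  {"gripper": 1,"offset": [0.7,1,0],"spin": -1},
])

```text
t: 1.7
ee_pos: [0.4575, -0.2958, 0.2985]
tool_rot: [-3.141, 0.001, 0.292]
force: [1.3, -0.1, -0.1]
gripper_width: 0.0919
finger_force: 0.0
```

Emit:
play_rows([
  {"gripper": 1,"offset": [0.7,1,0],"spin": 0},
  {"gripper": 1,"offset": [0.7,1,0],"spin": 0},
  {"gripper": 1,"offset": [0.7,1,0],"spin": 0},
  {"gripper": 1,"offset": [0.7,1,0],"spin": 0},
  {"gripper": 1,"offset": [0.2,0.2,0],"spin": 0},
  {"gripper": 1,"offset": [0,0,0],"spin": 0},
])

```text
t: 2.3
ee_pos: [0.5324, -0.1912, 0.2985]
tool_rot: [-3.141, 0.001, 0.297]
force: [0.8, -0.8, 0.4]
gripper_width: 0.0922
finger_force: 0.0
```

Run:
```python
from h import *
np.set_printoptions(precision=4,suppress=True)
s=state();print(s["t"],s["ee_pos"],s["tool_rot"],s["joint_positions"]);c=camera_params("wrist");im=grab_frame("wrist");cv2.imwrite("pics/w1.png",im)
e=np.array([.531,-.192,0]);R=Ro.from_euler("z",.237).as_matrix()
print(proj(c,[e+R@np.array(p) for p in[(0,0,.207),(-.089,-.101,.168),(.089,-.101,.168),(.089,.101,.168),(-.089,.101,.168),(0,0,.168)]]))
```

```text
2.3 [ 0.5324 -0.1912  0.2985] [-3.1412  0.0007  0.297 ] [ 0.5099  0.2511 -0.2718  1.6658  0.0707  1.2352 -1.051 ]
[[319.8329 237.2454]
 [430.5209 332.7034]
 [461.2258 117.6075]
 [191.434  100.4029]
 [195.1757 319.65  ]
 [319.7305 225.1033]]
```

View pics/w1.png

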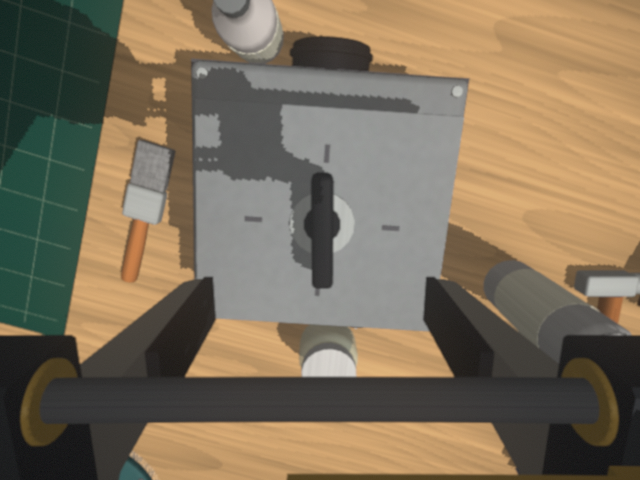

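Run:
```python
from h import *
np.set_printoptions(precision=4,suppress=True)
c=camera_params("wrist");print(atz(c,(322,222.5),.168),atz(c,(322,229),.207))
a,b=atz(c,(327,153),.168),atz(c,(318,291),.168);print(np.arctan2(*(a-b)[1::-1]))
a,b=atz(c,(322,176),.207),atz(c,(322,285),.207);print(np.arctan2(*(a-b)[1::-1]))
a,b=atz(c,(253,219),.168),atz(c,(391,228),.168);print(np.arctan2(*(a-b)[1::-1])-np.pi/2)
```

```text
[ 0.5328 -0.1947  0.168 ] [ 0.5365 -0.1933  0.207 ]
0.23387373329314717
0.297229451659966
0.22853604434843877
```

The wrist view shows the wing from (322,173) to (322,288) and the lid's marks centred at (322,222). That gives centre (0.533,-0.1935) and knob about 0.06 rad. I'll descend and grip.

Emit:
play_rows([
  {"gripper": 1,"offset": [0,-0.1,-1],"spin": 0},
  {"gripper": 1,"offset": [0,0,-1],"spin": 0},
  {"gripper": 1,"offset": [0,0,-1],"spin": 0},
  {"gripper": 1,"offset": [0,0,-1],"spin": 0},
  {"gripper": 1,"offset": [0,0,-0.5],"spin": 0},
  {"gripper": 1,"offset": [0,0,-0.28],"spin": 0},
  {"gripper": 1,"offset": [0,0,0],"spin": 0},
])

```text
t: 3.05
ee_pos: [0.5316, -0.1953, 0.1791]
tool_rot: [-3.141, 0.001, 0.294]
force: [-0.1, 0.1, 0.6]
gripper_width: 0.0917
finger_force: 0.0
```

Emit:
play_rows([
  {"gripper": 0,"offset": [0,0,0],"spin": 0},
  {"gripper": 0,"offset": [0,0,0],"spin": 0},
  {"gripper": 0,"offset": [0,0,0],"spin": 0},
  {"gripper": 0,"offset": [0,0,0],"spin": 0},
  {"gripper": 0,"offset": [0,0,0],"spin": 0},
  {"gripper": 0,"offset": [0,0,0],"spin": 0},
  {"gripper": 0,"offset": [0,0,0],"spin": 0},
  {"gripper": 0,"offset": [0,0,0],"spin": 0},
], newtons=35)

```text
t: 3.85
ee_pos: [0.5321, -0.1945, 0.1794]
tool_rot: [-3.142, 0.0, 0.295]
force: [-0.5, 0.4, -0.1]
gripper_width: 0.03
finger_force: 0.0
```

Emit:
play_rows([
  {"gripper": 0,"offset": [0,0,0],"spin": 0},
  {"gripper": 0,"offset": [0,0,0],"spin": 0},
  {"gripper": 0,"offset": [0,0,0],"spin": 0},
  {"gripper": 0,"offset": [0,0,0],"spin": 0},
])

```text
t: 4.25
ee_pos: [0.5321, -0.1942, 0.1794]
tool_rot: [-3.141, 0.0, 0.295]
force: [-0.8, 1.1, 0.7]
gripper_width: 0.0144
finger_force: 35.0
```

Emit:
play_rows([
  {"gripper": 0,"offset": [0,0,0],"spin": 0.5},
  {"gripper": 0,"offset": [0,0,0],"spin": 0.5},
  {"gripper": 0,"offset": [0,0,0],"spin": 0.5},
  {"gripper": 0,"offset": [0,0,0],"spin": 0.5},
  {"gripper": 0,"offset": [0,0,0],"spin": 0.5},
  {"gripper": 0,"offset": [0,0,0],"spin": 0.5},
])

```text
t: 4.85
ee_pos: [0.532, -0.1942, 0.1793]
tool_rot: [-3.141, 0.0, 0.536]
force: [-1.0, 1.3, 0.1]
gripper_width: 0.0146
finger_force: 35.1
```

Emit:
play_rows([
  {"gripper": 0,"offset": [0,0,0],"spin": 0.8},
  {"gripper": 0,"offset": [0,0,0],"spin": 0.8},
  {"gripper": 0,"offset": [0,0,0],"spin": 0.8},
  {"gripper": 0,"offset": [0,0,0],"spin": 0.8},
  {"gripper": 0,"offset": [0,0,0],"spin": 0.8},
  {"gripper": 0,"offset": [0,0,0],"spin": 0.8},
  {"gripper": 0,"offset": [0,0,0],"spin": 0.8},
  {"gripper": 0,"offset": [0,0,0],"spin": 0.8},
])

```text
t: 5.65
ee_pos: [0.5321, -0.1942, 0.1794]
tool_rot: [-3.141, -0.0, 1.049]
force: [-0.6, 1.4, 0.1]
gripper_width: 0.0144
finger_force: 35.1
```

Emit:
play_rows([
  {"gripper": 0,"offset": [0,0,0],"spin": 0.8},
  {"gripper": 0,"offset": [0,0,0],"spin": 0.8},
  {"gripper": 0,"offset": [0,0,0],"spin": 0.8},
  {"gripper": 0,"offset": [0,0,0],"spin": 0.8},
  {"gripper": 0,"offset": [0,0,0],"spin": 0.8},
  {"gripper": 0,"offset": [0,0,0],"spin": 0.8},
  {"gripper": 0,"offset": [0,0,0],"spin": 0.8},
  {"gripper": 0,"offset": [0,0,0],"spin": 0.8},
])

```text
t: 6.45
ee_pos: [0.5322, -0.1942, 0.1794]
tool_rot: [3.142, -0.0, 1.561]
force: [-0.7, 0.4, 0.4]
gripper_width: 0.0145
finger_force: 35.1
```

Emit:
play_rows([
  {"gripper": 0,"offset": [0,0,0],"spin": 0.8},
  {"gripper": 0,"offset": [0,0,0],"spin": 0.8},
  {"gripper": 0,"offset": [0,0,0],"spin": 0.8},
  {"gripper": 0,"offset": [0,0,0],"spin": 0.4},
  {"gripper": 0,"offset": [0,0,0],"spin": 0},
])

```text
t: 6.95
ee_pos: [0.5322, -0.1942, 0.1793]
tool_rot: [3.141, -0.0, 1.782]
force: [0.6, 1.9, 0.5]
gripper_width: 0.0144
finger_force: 35.0
```

Run:
```python
from h import *
s=state();print(s["wrist_torque"],s["force"],s["joint_positions"]);cv2.imwrite("pics/w2.png",grab_frame("wrist"))
```

```text
[ 0.37458218 -0.043765   -0.0176695 ] [0.59597195 1.8626131  0.53763537] [ 0.72931172  0.40284757 -0.55373194  1.79218392  0.24449868  1.01532989
  0.29293685]
```

View pics/w2.png

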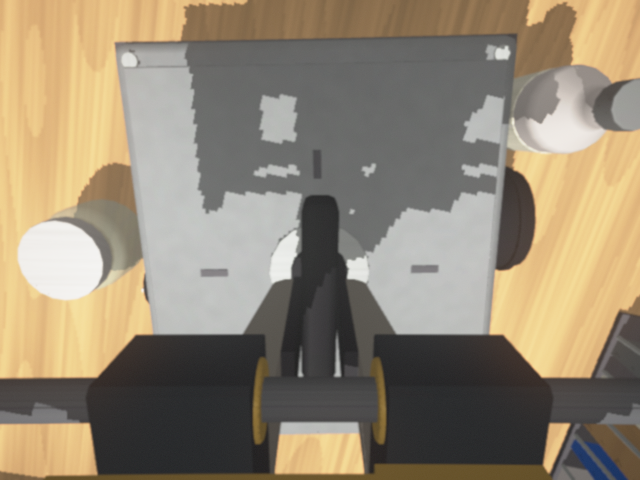

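The wing now points along the lid's y, at about 1.55 rad with no stop torque yet. I'll nudge to the stop and lift.

Emit:
play_rows([
  {"gripper": 0,"offset": [0,0,0],"spin": 0.3},
  {"gripper": 0,"offset": [0,0,0],"spin": 0},
  {"gripper": 0,"offset": [0,0,0.2],"spin": 0},
  {"gripper": 0,"offset": [0,0,0.3],"spin": 0},
  {"gripper": 0,"offset": [0,0,0.4],"spin": 0},
  {"gripper": 0,"offset": [0,0,0.5],"spin": 0},
  {"gripper": 0,"offset": [0,0,0],"spin": 0},
])

```text
t: 7.7
ee_pos: [0.5336, -0.1949, 0.2169]
tool_rot: [3.138, 0.003, 1.807]
force: [0.3, -0.2, -5.9]
gripper_width: 0.0145
finger_force: 35.0
```

Run:
```python
from h import *
s=state();print(s["wrist_torque"],s["force"],s["ee_pos"],s["gripper_width"])
a=grab_frame("scene")[200:400,180:360];b=grab_frame("side")[130:290,240:400]
o=np.zeros((480,800,3),np.uint8);o[:400,:360]=cv2.resize(a,None,fx=2,fy=2);o[:400,380:780]=cv2.resize(b,None,fx=2.5,fy=2.5);cv2.imwrite("pics/l1.png",o)
```

```text
[-0.04166273 -0.22234094 -0.04020598] [ 0.33912994 -0.20700171 -5.91262982] [ 0.53359704 -0.19488334  0.21685971] 0.014450456375980523
```

View pics/l1.png

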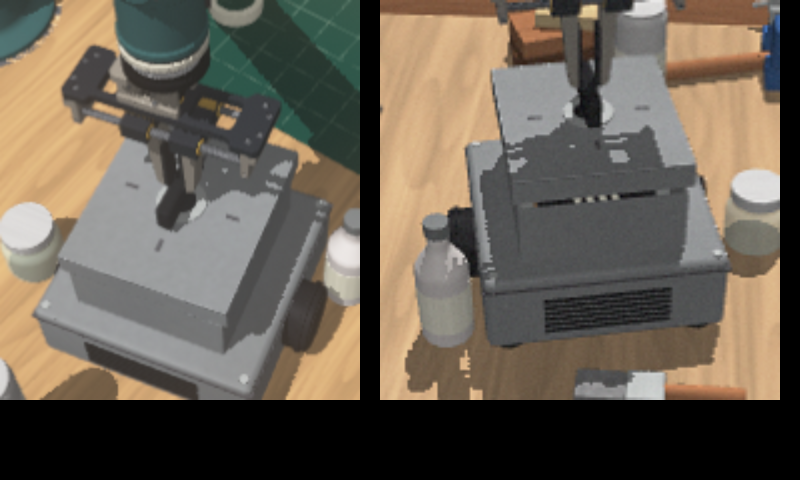

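The lid hangs level, clear of the rim, with its weight of about 5.9 N on the gripper. Next I raise it further and carry it over the mat.

Emit:
play_rows([
  {"gripper": 0,"offset": [0,0,0.5],"spin": 0},
  {"gripper": 0,"offset": [0,0,0.8],"spin": 0},
  {"gripper": 0,"offset": [0,0,0.8],"spin": 0},
  {"gripper": 0,"offset": [0,0,0.5],"spin": 0},
  {"gripper": 0,"offset": [-0.1,0.3,0],"spin": 0},
  {"gripper": 0,"offset": [-0.1,0.7,0],"spin": 0},
  {"gripper": 0,"offset": [-0.1,0.8,0],"spin": 0},
  {"gripper": 0,"offset": [-0.1,0.8,0],"spin": 0},
])

```text
t: 8.6
ee_pos: [0.5208, -0.1269, 0.2781]
tool_rot: [-3.14, -0.002, 1.808]
force: [0.1, 1.5, -4.7]
gripper_width: 0.0144
finger_force: 35.0
```

Emit:
play_rows([
  {"gripper": 0,"offset": [-0.1,0.8,0],"spin": -0.2},
  {"gripper": 0,"offset": [-0.1,0.8,0],"spin": -0.2},
  {"gripper": 0,"offset": [-0.1,0.8,0],"spin": -0.2},
  {"gripper": 0,"offset": [-0.1,0.8,0],"spin": -0.2},
  {"gripper": 0,"offset": [-0.1,0.8,0],"spin": -0.2},
  {"gripper": 0,"offset": [-0.1,0.8,0],"spin": -0.2},
  {"gripper": 0,"offset": [-0.1,0.8,0],"spin": -0.2},
  {"gripper": 0,"offset": [-0.1,0.8,0],"spin": -0.2},
])

```text
t: 9.4
ee_pos: [0.5003, 0.0328, 0.2782]
tool_rot: [-3.139, -0.0, 1.68]
force: [0.5, -0.5, -5.1]
gripper_width: 0.0145
finger_force: 35.0
```

Emit:
play_rows([
  {"gripper": 0,"offset": [-0.1,0.8,0],"spin": -0.2},
  {"gripper": 0,"offset": [-0.1,0.8,0],"spin": -0.2},
  {"gripper": 0,"offset": [-0.1,0.8,0],"spin": -0.2},
  {"gripper": 0,"offset": [-0.1,0.8,0],"spin": -0.2},
  {"gripper": 0,"offset": [-0.2,0.8,0],"spin": -0.2},
  {"gripper": 0,"offset": [-0.2,0.8,0],"spin": -0.2},
  {"gripper": 0,"offset": [-0.2,0.8,0],"spin": -0.2},
  {"gripper": 0,"offset": [-0.1,0.5,0],"spin": 0},
])

```text
t: 10.2
ee_pos: [0.4721, 0.1856, 0.2785]
tool_rot: [-3.139, -0.0, 1.57]
force: [0.8, 0.6, -5.4]
gripper_width: 0.0147
finger_force: 35.0
```

Emit:
play_rows([
  {"gripper": 0,"offset": [0,0.2,-0.3],"spin": 0},
  {"gripper": 0,"offset": [0,0,-0.7],"spin": 0},
  {"gripper": 0,"offset": [0,0,-1],"spin": 0},
  {"gripper": 0,"offset": [0,0,-1],"spin": 0},
  {"gripper": 0,"offset": [0,0,-1],"spin": 0},
  {"gripper": 0,"offset": [0,0,-0.7],"spin": 0},
  {"gripper": 0,"offset": [0,0,-0.3],"spin": 0},
  {"gripper": 0,"offset": [0,0,0],"spin": 0},
])

```text
t: 11.0
ee_pos: [0.4738, 0.1873, 0.1531]
tool_rot: [-3.139, 0.001, 1.567]
force: [-0.3, -0.2, -4.3]
gripper_width: 0.0144
finger_force: 35.0
```

Run:
```python
from h import *
s=state();print(s["wrist_torque"],s["force"],s["ee_pos"],s["tool_rot"])
a=grab_frame("scene")[140:330,230:470];b=grab_frame("side")[240:460,200:460]
o=np.zeros((340,800,3),np.uint8);o[:317,:400]=cv2.resize(a,(400,317));o[:338,400:800]=cv2.resize(b,(400,338));cv2.imwrite("pics/m1.png",o)
```

```text
[-0.01847567 -0.00200626 -0.01864747] [-0.28715966 -0.24675215 -4.29470854] [0.47380822 0.1872983  0.15305951] [-3.13884411e+00  8.35489475e-04  1.56650172e+00]
```

View pics/m1.png

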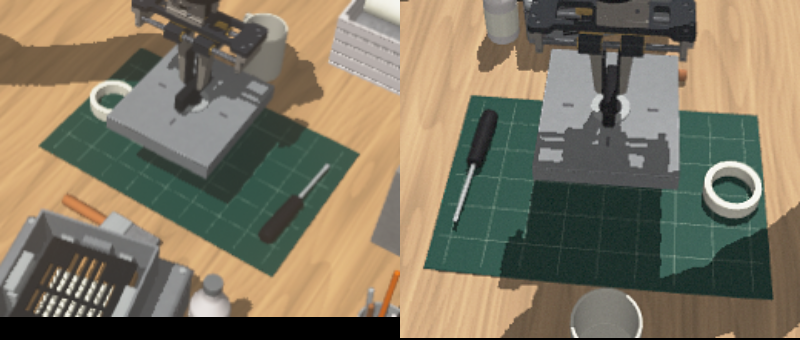

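The lid is level over the mat between tape and screwdriver, about 33 mm short in y. I'll correct that and lower it.

Emit:
play_rows([
  {"gripper": 0,"offset": [0.1,0.5,-0.3],"spin": 0},
  {"gripper": 0,"offset": [0,0.5,-0.8],"spin": 0},
  {"gripper": 0,"offset": [0,0.3,-0.8],"spin": 0},
  {"gripper": 0,"offset": [0,0,-0.8],"spin": 0},
  {"gripper": 0,"offset": [0,0,-0.7],"spin": 0},
  {"gripper": 0,"offset": [0,0,-0.4],"spin": 0},
  {"gripper": 0,"offset": [0,0,-0.2],"spin": 0},
  {"gripper": 0,"offset": [0,0,0],"spin": 0},
])

```text
t: 11.9
ee_pos: [0.4775, 0.2206, 0.0546]
tool_rot: [3.141, -0.0, 1.566]
force: [-0.3, 0.0, -4.0]
gripper_width: 0.0144
finger_force: 35.0
```

Emit:
play_rows([
  {"gripper": 0,"offset": [0,0,-0.1],"spin": 0},
  {"gripper": 0,"offset": [0,0,-0.1],"spin": 0},
  {"gripper": 0,"offset": [0,0,-0.1],"spin": 0},
  {"gripper": 0,"offset": [0,0,0],"spin": 0},
])

```text
t: 12.3
ee_pos: [0.4771, 0.2204, 0.0468]
tool_rot: [-3.141, 0.0, 1.567]
force: [-0.2, 0.1, -4.8]
gripper_width: 0.0143
finger_force: 35.0
```

Emit:
play_rows([
  {"gripper": 0,"offset": [0,0,-0.06],"spin": 0},
  {"gripper": 0,"offset": [0,0,-0.06],"spin": 0},
  {"gripper": 0,"offset": [0,0,-0.06],"spin": 0},
  {"gripper": 0,"offset": [0,0,0],"spin": 0},
])

```text
t: 12.7
ee_pos: [0.477, 0.2204, 0.0421]
tool_rot: [-3.141, 0.0, 1.567]
force: [0.2, 0.1, -4.0]
gripper_width: 0.0145
finger_force: 35.0
```

Emit:
play_rows([
  {"gripper": 0,"offset": [0,0,-0.04],"spin": 0},
  {"gripper": 0,"offset": [0,0,0],"spin": 0},
])

```text
t: 12.9
ee_pos: [0.4772, 0.2206, 0.0414]
tool_rot: [3.141, -0.0, 1.567]
force: [-1.1, 0.6, -4.6]
gripper_width: 0.0142
finger_force: 35.0
```

Emit:
play_rows([
  {"gripper": 0,"offset": [0,0,-0.04],"spin": 0},
  {"gripper": 0,"offset": [0,0,-0.04],"spin": 0},
  {"gripper": 0,"offset": [0,0,0],"spin": 0},
])

```text
t: 13.2
ee_pos: [0.4774, 0.2206, 0.0411]
tool_rot: [3.141, 0.001, 1.567]
force: [-4.7, -3.2, 12.8]
gripper_width: 0.0149
finger_force: 35.0
```

Emit:
play_rows([
  {"gripper": 0,"offset": [0,0,0.03],"spin": 0},
  {"gripper": 1,"offset": [0,0,0],"spin": 0},
  {"gripper": 1,"offset": [0,0,0],"spin": 0},
  {"gripper": 1,"offset": [0,0,0],"spin": 0},
  {"gripper": 1,"offset": [0,0,0],"spin": 0},
  {"gripper": 1,"offset": [0,0,0],"spin": 0},
  {"gripper": 1,"offset": [0,0,0],"spin": 0},
  {"gripper": 1,"offset": [0,0,0.2],"spin": 0},
])

```text
t: 14.0
ee_pos: [0.4767, 0.2203, 0.0448]
tool_rot: [-3.14, 0.0, 1.567]
force: [-0.1, -0.1, -0.0]
gripper_width: 0.0685
finger_force: 0.0
```

Emit:
play_rows([
  {"gripper": 1,"offset": [0,0,0.6],"spin": 0},
  {"gripper": 1,"offset": [0,0,1],"spin": 0},
  {"gripper": 1,"offset": [0,0,1],"spin": 0},
  {"gripper": 1,"offset": [0,0,1],"spin": 0},
  {"gripper": 1,"offset": [0,0,1],"spin": 0},
  {"gripper": 1,"offset": [0,0,1],"spin": 0},
  {"gripper": 1,"offset": [0,0,1],"spin": 0},
  {"gripper": 1,"offset": [0,0,1],"spin": 0},
])

```text
t: 14.8
ee_pos: [0.4769, 0.2208, 0.2375]
tool_rot: [3.14, -0.0, 1.567]
force: [0.1, -0.4, -0.6]
gripper_width: 0.0919
finger_force: 0.0
```

Emit:
play_rows([
  {"gripper": 0,"offset": [0,-1,1],"spin": 0},
  {"gripper": 0,"offset": [0,-1,1],"spin": 0},
  {"gripper": 0,"offset": [0,-1,0.5],"spin": 0},
  {"gripper": 0,"offset": [0,-1,0],"spin": 0},
  {"gripper": 0,"offset": [0,-1,0],"spin": 0},
  {"gripper": 0,"offset": [0,-1,0],"spin": 0},
  {"gripper": 0,"offset": [0,-1,0],"spin": 0},
  {"gripper": 0,"offset": [0,-1,0],"spin": 0},
])

```text
t: 15.6
ee_pos: [0.4768, 0.02, 0.2989]
tool_rot: [3.14, 0.0, 1.568]
force: [0.2, 0.5, 0.3]
gripper_width: 0.0302
finger_force: 0.0
```

Emit:
play_rows([
  {"gripper": 0,"offset": [0,-1,0],"spin": 0},
  {"gripper": 0,"offset": [0,-1,0],"spin": 0},
  {"gripper": 0,"offset": [0,-1,0],"spin": 0.5},
  {"gripper": 0,"offset": [0,-1,0],"spin": 0.5},
  {"gripper": 0,"offset": [0,-1,0],"spin": 0.5},
  {"gripper": 0,"offset": [0,-1,0],"spin": 0.5},
  {"gripper": 0,"offset": [0,-1,0],"spin": 0.5},
  {"gripper": 0,"offset": [0,-0.5,0],"spin": 0.4},
])

```text
t: 16.4
ee_pos: [0.4768, -0.169, 0.2987]
tool_rot: [3.141, 0.001, 1.798]
force: [-0.3, -0.1, 0.3]
gripper_width: 0.0003
finger_force: 0.0
```

Run:
```python
from h import *
np.set_printoptions(precision=4,suppress=True)
s=state();print(s["t"],s["ee_pos"],s["tool_rot"],s["gripper_width"]);c=camera_params("wrist");print(c["origin"],c["rotation"]);cv2.imwrite("pics/w3.png",grab_frame("wrist"));cv2.imwrite("pics/sc3.png",grab_frame("scene"));cv2.imwrite("pics/sd3.png",grab_frame("side"))
np.save("c3.npy",c,allow_pickle=True)
```

```text
16.4 [ 0.4768 -0.169   0.2987] [3.1408 0.001  1.7982] 0.00027971905995024474
[ 0.4616 -0.0983  0.4951] [ 2.8823 -0.001   0.2283]
```

View pics/w3.png

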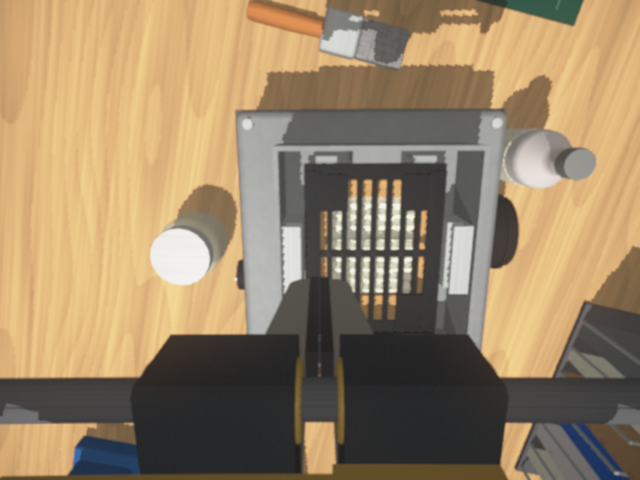

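The wrist view shows the filter chamber, the loose grille with its +y corners at (306,166) and (446,166), and its middle cross-bar at about (371,252). I'll measure these and check the lid on the mat.

Run:
```python
from h import *
np.set_printoptions(precision=4,suppress=True)
c=np.load("c3.npy",allow_pickle=True).item()
R=Ro.from_euler("z",.235).as_matrix()
for n,p,z in[("gl -+",(306,166),.137),("gl ++",(446,166),.137),("mid",(371,253),.137),("housing -+",(237,111),.1),("housing ++",(505,110),.1),("rim -+",(274,145),.165),("rim ++",(490,147),.165)]:
    x=atz(c,p,z);print(n,x,R.T@(x-[.532,-.194,0]))
for ang,cen in[(.235,(.532,-.194))]:
    R=Ro.from_euler("z",ang).as_matrix()
    print(proj(c,[np.r_[cen,0]+R@np.array(q) for q in[(-.125,.125,.1),(.125,.125,.1),(-.061,.08,.137),(.061,.08,.137),(0,0,.137)]]))
w=cv2.imread("pics/w3.png")[100:330,225:520];w=cv2.resize(w,None,fx=1.7,fy=1.7,interpolation=3)
s=cv2.resize(cv2.imread("pics/sc3.png")[140:380,190:470],(280,240));d=cv2.resize(cv2.imread("pics/sd3.png")[140:450,200:460],(280,334))
o=np.zeros((580,790,3),np.uint8);o[:w.shape[0],:w.shape[1]]=w;o[:240,505:785]=s;o[242:576,505:785]=d;cv2.imwrite("pics/c3.png",o)
```

```text
gl -+ [ 0.4581 -0.1305  0.137 ] [-0.0571  0.079   0.137 ]
gl ++ [ 0.5738 -0.1037  0.137 ] [0.0617 0.0781 0.137 ]
mid [ 0.5317 -0.1926  0.137 ] [0.0001 0.0014 0.137 ]
housing -+ [ 0.3862 -0.1001  0.1   ] [-0.12    0.1253  0.1   ]
housing ++ [ 0.6219 -0.0447  0.1   ] [0.1222 0.1242 0.1   ]
rim -+ [ 0.4308 -0.118   0.165 ] [-0.0807  0.0975  0.165 ]
rim ++ [ 0.5936 -0.0819  0.165 ] [0.086  0.0947 0.165 ]
[[231.4368 111.399 ]
 [508.2788 109.0672]
 [301.4037 164.804 ]
 [445.3796 163.6852]
 [370.8781 254.5279]]
```

View pics/c3.png

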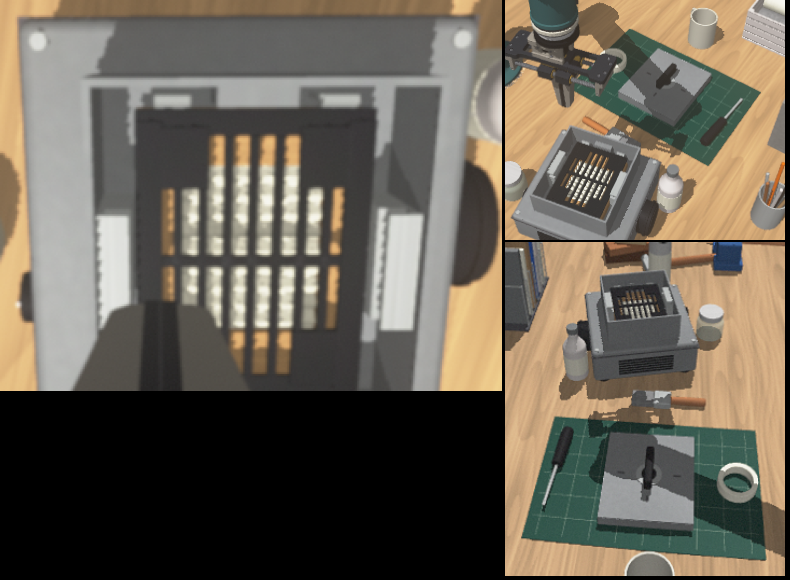

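The crop and insets show the lid flat on the mat and the bystanders unmoved. The grille centre is about (0.533,-0.194) at yaw 0.235. I start with the front-left pad at (0.477,-0.150).

Emit:
play_rows([
  {"gripper": 0,"offset": [0,0.77,-0.5],"spin": 0},
  {"gripper": 0,"offset": [0,0,-1],"spin": 0},
  {"gripper": 0,"offset": [0,0,-1],"spin": 0},
  {"gripper": 0,"offset": [0,0,-1],"spin": 0},
  {"gripper": 0,"offset": [0,0,-1],"spin": 0},
  {"gripper": 0,"offset": [0,0,-1],"spin": 0},
  {"gripper": 0,"offset": [0,0,-0.5],"spin": 0},
  {"gripper": 0,"offset": [0,0,0],"spin": 0},
], newtons=20)

```text
t: 17.35
ee_pos: [0.4763, -0.1464, 0.1468]
tool_rot: [-3.14, -0.002, 1.8]
force: [-0.0, -0.2, -0.4]
gripper_width: 0.0005
finger_force: 0.0
```

Emit:
play_rows([
  {"gripper": 0,"offset": [0,0,-0.1],"spin": 0},
  {"gripper": 0,"offset": [0,0,-0.1],"spin": 0},
  {"gripper": 0,"offset": [0,0,-0.1],"spin": 0},
  {"gripper": 0,"offset": [0,0,-0.1],"spin": 0},
  {"gripper": 0,"offset": [0,0,0],"spin": 0},
])

```text
t: 17.85
ee_pos: [0.477, -0.1478, 0.1376]
tool_rot: [-3.141, 0.0, 1.799]
force: [-0.2, 0.5, 0.8]
gripper_width: 0.0005
finger_force: 0.0
```

Emit:
play_rows([
  {"gripper": 0,"offset": [0,0,-0.1],"spin": 0},
  {"gripper": 0,"offset": [0,0,-0.1],"spin": 0},
  {"gripper": 0,"offset": [0,0,0],"spin": 0},
])

```text
t: 18.15
ee_pos: [0.4769, -0.1477, 0.1323]
tool_rot: [-3.141, -0.0, 1.799]
force: [0.4, -0.3, -0.2]
gripper_width: 0.0006
finger_force: 0.0
```

Emit:
play_rows([
  {"gripper": 0,"offset": [0,-0.08,-0.1],"spin": 0},
  {"gripper": 0,"offset": [0,0,-0.1],"spin": 0},
  {"gripper": 0,"offset": [0,0,0],"spin": 0},
])

```text
t: 18.45
ee_pos: [0.4769, -0.1498, 0.1273]
tool_rot: [-3.141, -0.0, 1.798]
force: [-0.8, 0.3, -1.0]
gripper_width: 0.0003
finger_force: 0.0
```

Emit:
play_rows([
  {"gripper": 0,"offset": [0,0,-0.06],"spin": 0},
  {"gripper": 0,"offset": [0,0,-0.06],"spin": 0},
  {"gripper": 0,"offset": [0,0,0],"spin": 0},
])

```text
t: 18.75
ee_pos: [0.477, -0.1497, 0.1245]
tool_rot: [-3.141, -0.0, 1.799]
force: [-0.2, 0.4, -0.1]
gripper_width: 0.0003
finger_force: 0.0
```

Run:
```python
from h import *
a=grab_frame("wrist")[60:400,120:560];b=grab_frame("scene")[230:400,190:360]
o=np.zeros((390,800,3),np.uint8);o[:340,:440]=a;o[:350,445:795]=cv2.resize(b,(350,350),interpolation=3);cv2.imwrite("pics/p1.png",o)
```

```text
(no output)
```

View pics/p1.png

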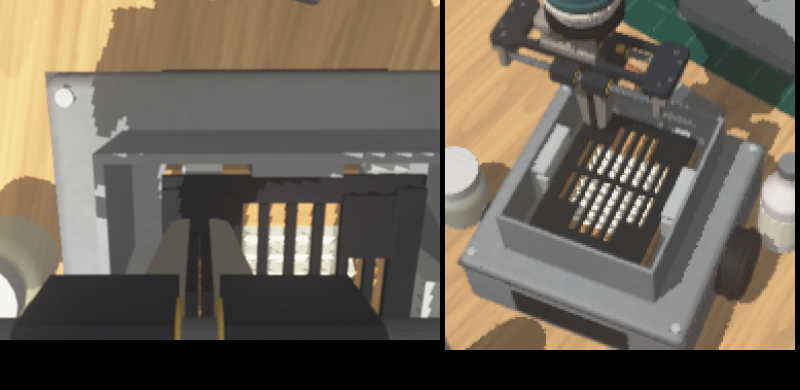

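The finger sits on the front-left pad, but no force registers yet, so I continue down in small steps.

Emit:
play_rows([
  {"gripper": 0,"offset": [0,0,-0.06],"spin": 0},
  {"gripper": 0,"offset": [0,0,0],"spin": 0},
])

```text
t: 19.05
ee_pos: [0.4771, -0.1497, 0.123]
tool_rot: [-3.141, -0.0, 1.799]
force: [-0.1, -0.4, -0.1]
gripper_width: 0.0008
finger_force: 0.0
```

Emit:
play_rows([
  {"gripper": 0,"offset": [0,0,-0.06],"spin": 0},
  {"gripper": 0,"offset": [0,0,0],"spin": 0},
])

```text
t: 19.25
ee_pos: [0.477, -0.1497, 0.1215]
tool_rot: [-3.141, -0.0, 1.799]
force: [0.0, -0.3, -0.2]
gripper_width: 0.0005
finger_force: 0.0
```

Run:
```python
from h import *
np.set_printoptions(precision=4,suppress=True)
s=state();print(s["joint_torque"],s["force"],s["ee_pos"]);c=camera_params("wrist");c["origin"]=c["origin"]+[0,0,.003]
R=Ro.from_euler("z",.235).as_matrix();e=np.array([.533,-.194,0])
for z in(.116,.126,.131,.137): print(z,proj(c,[e+R@np.array(q) for q in[(-.061,.08,z),(.061,.08,z),(-.08,.092,.165),(.08,.092,.165),(-.125,.125,.1)]]).round(1).tolist())
print(proj(c,[s["ee_pos"]+[0,0,.003]]))
g=cv2.cvtColor(cv2.imread("pics/p1.png"),6)
for x in(175,190,300,405): print(x,g[140:200:2,x].tolist())
for y in(186,): print(y,g[y,100:440:4].tolist())
```

```text
[ -0.0212 -38.2795  -4.4257 -20.1425  -0.0343   0.007   -0.0098] [ 0.0296 -0.3007 -0.2155] [ 0.477  -0.1497  0.1215]
0.116 [[282.6, 228.1], [525.2, 226.6], [221.4, 227.2], [642.0, 224.5], [157.9, 136.3]]
0.126 [[280.9, 232.8], [535.2, 231.3], [221.4, 227.2], [642.0, 224.5], [157.9, 136.3]]
0.131 [[279.9, 235.4], [540.6, 233.8], [221.4, 227.2], [642.0, 224.5], [157.9, 136.3]]
0.137 [[278.7, 238.6], [547.4, 237.0], [221.4, 227.2], [642.0, 224.5], [157.9, 136.3]]
[[316.2827 278.2521]]
175 [86, 87, 87, 87, 87, 88, 89, 106, 110, 111, 109, 110, 95, 87, 87, 100, 108, 78, 59, 69, 67, 70, 70, 67, 52, 62, 68, 68, 70, 68]
190 [86, 86, 86, 85, 87, 86, 87, 105, 109, 110, 109, 110, 131, 140, 142, 132, 104, 67, 43, 44, 42, 43, 44, 43, 43, 42, 43, 43, 42, 41]
300 [85, 85, 86, 85, 86, 84, 88, 106, 108, 109, 108, 109, 109, 109, 108, 108, 109, 109, 95, 49, 47, 48, 58, 66, 65, 66, 67, 67, 67, 67]
405 [86, 88, 87, 86, 86, 87, 120, 178, 136, 108, 107, 113, 132, 137, 174, 200, 155, 62, 57, 59, 58, 58, 59, 54, 45, 54, 56, 57, 55, 57]
186 [197, 154, 84, 82, 81, 83, 82, 82, 93, 109, 107, 108, 109, 108, 109, 176, 67, 69, 71, 61, 49, 45, 44, 43, 43, 42, 44, 43, 43, 45, 43, 45, 46, 45, 45, 46, 46, 44, 47, 45, 47, 57, 65, 65, 67, 64, 65, 66, 66, 65, 66, 64, 64, 64, 65, 64, 63, 64, 63, 62, 62, 61, 60, 62, 63, 62, 60, 59, 59, 62, 59, 60, 60, 59, 56, 56, 54, 42, 46, 53, 54, 57, 94, 95, 95]
```

Emit:
play_rows([
  {"gripper": 0,"offset": [0,0,-0.06],"spin": 0},
  {"gripper": 0,"offset": [0,0,0],"spin": 0},
])

```text
t: 19.45
ee_pos: [0.477, -0.1497, 0.1199]
tool_rot: [-3.141, -0.0, 1.799]
force: [-0.1, 0.9, -0.3]
gripper_width: 0.0004
finger_force: 0.0
```

Emit:
play_rows([
  {"gripper": 0,"offset": [0,0,-0.06],"spin": 0},
  {"gripper": 0,"offset": [0,0,0],"spin": 0},
])

```text
t: 19.65
ee_pos: [0.477, -0.1497, 0.1185]
tool_rot: [-3.141, -0.0, 1.799]
force: [0.1, -0.5, -0.2]
gripper_width: 0.0005
finger_force: 0.0
```

Run:
```python
from h import *
im=grab_frame("wrist");cv2.imwrite("pics/p2.png",im)
g=cv2.cvtColor(im,6)[200:330:4,240:480:5]
for r in g: print("".join(" .:-=+*#%@"[min(9,v//20)] for v in r))
```

```text
================================================
================================================
================================================
================================================
***+========================================+###
@@@+++++++++++++++++++++++++++++++++++++++++%@@@
@@@+++++++++++++++++++++++++++++++++++++++++@@##
==*+++++%*===********==++==+++++++++++++++++++==
===+++++@*+=+########+++++=+++++++++++++++++++++
===+++++@%*+++=======+++++=+++++++++++++++++++==
===++++++----::::::::::::::--------=------===---
===++++++----::::::::::::::::::::::::::::-------
===+++++*----::::::::::::::::::::::::::::-------
===+++++*::::::::::::::::::::::-::---::---------
===+++++=---:::::::::::::::::------------------:
===+++++*---::::::::::::::::------------------::
===+++++=---::::::::::::::::--------------------
===+++++=--::::::::::::::=#@*:-%@@::+@@%::#@%:-:
===+++++=---:::::::::::::+@@+--@@@--+@@*--@@*:--
===+++++=---:::::::::::::+@@+--@@@--*@@+--@@*:--
===+++++=---==::::===-:::+%@+--@@@--#@@*--@@%:--
===+++++=-====::::====-::+@@=--@@%--#@@+--@@*:--
===+++++=-====::::-====::*@@=-=@@@--%@@=--@@*:--
===+++++=-====::::-====--@@@=-+@@@--@@@+--@@@:--
===+++++======:::.-=====-%@@=-+@@@--@@@=--@@%:--
===++++++=====::::-=====-%@@--*@@@--@@@---@@%:--
===+++++======.:::-=====-@@@=-+@@@--@@@--=@@#---
===+++++======:::::======%@@--#@@@--@@@--=@@#---
===++++=======:::::======%@@--*@@@--@@@:-=@@*---
===++++=======:::::======#@@--*@@@--@@@:-+@@+---
===++++=======:::::=======@@--#@@@--@@@:-%@@+---
==++++========:::::=======@@--@@@@--@@@--%@@+--@
-=++++========::=::=======#@--#@@+--@@@--%@@=--@
```

Run:
```python
from h import *
c=camera_params("wrist")
R=Ro.from_euler("z",.235).as_matrix();e=np.array([.533,-.194,0])
for z in(.111,.116,.121,.126,.131,.137): print(z,proj(c,[e+R@np.array(q) for q in[(-.061,.08,z),(.061,.08,z),(-.08,.092,.165),(.08,.092,.165),(-.125,.125,.1),(.125,.125,.1)]]).round(1).tolist())
g=cv2.cvtColor(cv2.imread("pics/p2.png"),6)
print(g[100:200:4,180].tolist());print(g[245,200:300:3].tolist());print(g[250,500:640:3].tolist());print("col520",g[200:260:2,520].tolist());print("col300",g[210:260:2,293].tolist())
```

```text
0.111 [[282.4, 228.5], [525.9, 227.0], [217.6, 230.8], [654.1, 228.1], [153.3, 136.4], [657.8, 132.2]]
0.116 [[281.5, 230.8], [530.9, 229.3], [217.6, 230.8], [654.1, 228.1], [153.3, 136.4], [657.8, 132.2]]
0.121 [[280.6, 233.3], [536.1, 231.7], [217.6, 230.8], [654.1, 228.1], [153.3, 136.4], [657.8, 132.2]]
0.126 [[279.6, 235.9], [541.5, 234.3], [217.6, 230.8], [654.1, 228.1], [153.3, 136.4], [657.8, 132.2]]
0.131 [[278.6, 238.6], [547.2, 237.0], [217.6, 230.8], [654.1, 228.1], [153.3, 136.4], [657.8, 132.2]]
0.137 [[277.4, 242.0], [554.5, 240.4], [217.6, 230.8], [654.1, 228.1], [153.3, 136.4], [657.8, 132.2]]
[208, 208, 208, 211, 213, 213, 213, 214, 134, 118, 148, 142, 180, 234, 235, 235, 237, 213, 191, 192, 190, 191, 193, 194, 193]
[194, 192, 192, 169, 116, 115, 117, 94, 84, 83, 84, 85, 84, 83, 83, 83, 81, 102, 108, 107, 108, 108, 108, 108, 108, 107, 142, 86, 70, 70, 70, 71, 68, 70]
[60, 59, 59, 59, 58, 59, 58, 57, 53, 53, 53, 49, 40, 44, 47, 51, 41, 44, 93, 95, 95, 95, 95, 95, 96, 95, 95, 96, 95, 95, 95, 95, 95, 96, 96, 93, 95, 93, 94, 94, 93, 93, 94, 93, 92, 91, 93]
col520 [86, 86, 86, 86, 86, 86, 87, 93, 156, 191, 191, 179, 144, 128, 136, 138, 136, 150, 159, 59, 59, 58, 60, 58, 59, 58, 55, 52, 41, 44]
col300 [88, 88, 86, 93, 109, 111, 111, 110, 107, 91, 87, 93, 109, 98, 56, 68, 68, 68, 70, 69, 67, 51, 65, 68, 70]
```

Run:
```python
from h import *
im=grab_frame("scene");cv2.imwrite("pics/sc4.png",im);c=camera_params("scene")
R=Ro.from_euler("z",.235).as_matrix();e=np.array([.533,-.194,0])
for z in(.118,.126,.137): print(z,proj(c,[e+R@np.array(q) for q in[(-.061,.08,z),(.061,.08,z),(.061,-.08,z),(-.061,-.08,z),(-.044,.056,z)]]).round(1).tolist())
print("tip",proj(c,[state()["ee_pos"]]))
for n in("pics/sc3.png","pics/sc4.png"):
    g=cv2.cvtColor(cv2.imread(n),6)[276:345:2,222:315]
    for r in g: print("".join(" .:-=+*#%@"[min(9,v//18)] for v in r))
```

```text
0.118 [[262.6, 286.3], [312.7, 302.7], [284.5, 364.0], [230.9, 344.6], [265.0, 296.8]]
0.126 [[262.3, 284.3], [312.7, 300.8], [284.3, 362.2], [230.4, 342.7], [264.8, 294.8]]
0.137 [[262.0, 281.4], [312.8, 298.0], [284.1, 359.8], [229.7, 340.1], [264.4, 292.0]]
tip [[264.99980268 296.5915133 ]]
@@@@@@@@@@@@@@@@@@@@@%%%%%%%+=========*************************###%%@@@@@@@@@@@@@@@%#+=====+%
@@@@@@@@@@@@@@@@@@@@%%%%%%%+===========******************************###%%@@@@@@@@@#*##%***==
@@@@@@@@@@@@@@@@@@@%%%%%%#+============+*****%%#***************************###%%@@##%%%%%#*==
@@@@@@@@@@@@@@@@@@%%%%%%#+==============--=+*@@@@@@%******#%%%%###***************###%%%%%++==
@@@@@@@@@@@@@@@@%%%%%%%*===============---------*#%@*==+*#%%%%%%%%%%%###***************###%##
@@@@@@@@@@@@@@@%%%%%%%*==============------------------=++***###%%%%%%%%%%%******************
@@@@@@@@@@@@@@%%%%%%%*==============------------------------==+++**###%%%%*=+****************
@@@@@@@@@@@@@%%%%%%%++%%*==========-------------------------------==+++***===****************
@@@@@@@@@@@@%%%%%%%++%@@@@@@*=====-------------------
[... 5074 characters left out ...]
-=@@@+-:@@@#--:@@=-----#@@@@@@@%%=========
==========+=-------------------=#%#=-:%@##=-+@@@*--=@@#+-:@@@#--:@%=-----*@@@@@@@%%+=========
===========-------------------=***=-:@@@@=-=@@@*--=@@%+-:@@%#=-:@@=------@@@@@@@%%+==========
#*+=======-------------------=#%#=-:#%%@*-=@@@+--=@@%+-:@@@%=-:@*=------:@@@*#%@%+===========
##%%%#**+-------------------=+++--:@@@@=-=@@%+--=@@@=----==--:@@=------:+%%@@@@%+============
******##%%#*+=--------------=+=---%#+=--+@@@+--=%%#=------------------:=*####%%*=============
***********##%%##*=-------------:*%*=--=%@*=--=@@#=------------------:=++###%%#=============+
*****************##%%#*==--------------=++=---%*=-------------------:=+==+#%%#==============+
```

The scene view is unchanged, so the grille has not moved and the visible tip stays above it. I can keep lowering slowly until there is contact.

Emit:
play_rows([
  {"gripper": 0,"offset": [0,0,-0.06],"spin": 0},
  {"gripper": 0,"offset": [0,0,0],"spin": 0},
])

```text
t: 19.95
ee_pos: [0.477, -0.1497, 0.117]
tool_rot: [-3.141, -0.0, 1.799]
force: [-0.2, 0.1, -1.4]
gripper_width: 0.0003
finger_force: 0.0
```

Emit:
play_rows([
  {"gripper": 0,"offset": [0,0,-0.06],"spin": 0},
  {"gripper": 0,"offset": [0,0,0],"spin": 0},
])

```text
t: 20.15
ee_pos: [0.477, -0.1497, 0.1155]
tool_rot: [-3.141, -0.0, 1.799]
force: [-0.7, -0.1, -0.3]
gripper_width: 0.0004
finger_force: 0.0
```

Run:
```python
from h import *
s=state();print(s["ee_pos"],s["force"]);im=grab_frame("scene");d=grab_frame("side");cv2.imwrite("pics/sc5.png",im);cv2.imwrite("pics/sd5.png",d)
print("tip side",proj(camera_params("side"),[s["ee_pos"],s["ee_pos"]+[0,0,.02]]),"scene",proj(camera_params("scene"),[s["ee_pos"],s["ee_pos"]+[0,0,.02]]))
for g,x0,x1,y0,y1 in((cv2.cvtColor(im,6),245,290,270,306),(cv2.cvtColor(d,6),320,375,160,215)):
    for r in g[y0:y1,x0:x1]: print(y0,"".join(" .:-=+*#%@"[min(9,v//16)]*2 for v in r));y0+=1
```

```text
[ 0.47701538 -0.1496927   0.11546177] [-0.70328916 -0.12125657 -0.31186744]
tip side [[342.49872333 214.35725417]
 [342.69807758 208.19578012]] scene [[265.06655854 297.3432244 ]
 [264.44959356 292.3026003 ]]
270 ----------------%%####++========================----------------------------==============
271 --------------==******================================::--======--==------------==========
272 ++------------==++++++==--======================--**==--====++++==++==------------========
273 ##****==--------====++==----------============--==++++==++==++++++++++========----========
274 @@%%%%##++==------++++==----------------======--%%++##****++++++==++++++++++++==--========
275 @@@@@@@@%%**======++++==------------------------%%**########****++++====++++++++----======
276 @@@@@@@@@@**++==++++++++----------------------++++++******####******++++++++++++==--------
277 @@@@@@@@##++======++++++====------------------++++==++++++********######****++++==--------
278 @@@@@@@@**========++**++++++--------==--------==========++++++++******##********++++==----
279 @@@@@@##++========++##**++**----
[... 8153 characters left out ...]
##@@@@@@@@
209 ##--%%@@@@**..==@@@@@@::--%%@@%%--::--====++==++++====++++++==++++++++====++==++====++##@@@@@@@@@@@@@@@@@@@@@@
210 **::==@@%%%%----++##**++========++++++++++++++++++++++====++++==++++++++++++++++++++++##@@@@@@@@@@@@%%%%@@@@@@
211 @@@@@@@@%%%%##========++==++========++++++==++++++++==++++++++==++++++++++++==++++==++##@@@@@@@@@@@@@@@@@@@@@@
212 **==========++++++++==++++==++==++==========++++==++++==++++++++++++++++==++++++++++++##@@@@@@@@@@@@@@@@@@@@@@
213 ++++++==++++==++++++++++++==++====++++++==++==++++++++++++++==++++====++++++++++++++++##@@@@@@@@@@@@@@%%%%@@@@
214 ++==++++++++====++++++++======++++++++====++++++++++++++++++++++++++++==++++++++==++**%%@@@@@@@@@@@@@@@@@@@@@@
```

Emit:
play_rows([
  {"gripper": 0,"offset": [0,0,-0.06],"spin": 0},
  {"gripper": 0,"offset": [0,0,0],"spin": 0},
])

```text
t: 20.45
ee_pos: [0.477, -0.1497, 0.114]
tool_rot: [-3.141, -0.0, 1.799]
force: [0.3, 0.7, -0.7]
gripper_width: 0.0003
finger_force: 0.0
```

Emit:
play_rows([
  {"gripper": 0,"offset": [0,0,-0.06],"spin": 0},
  {"gripper": 0,"offset": [0,0,0],"spin": 0},
])

```text
t: 20.65
ee_pos: [0.477, -0.1497, 0.1124]
tool_rot: [-3.141, -0.0, 1.799]
force: [-0.3, -0.1, -0.5]
gripper_width: 0.0005
finger_force: 0.0
```

Emit:
play_rows([
  {"gripper": 0,"offset": [0,0,-0.06],"spin": 0},
  {"gripper": 0,"offset": [0,0,0],"spin": 0},
])

```text
t: 20.85
ee_pos: [0.4772, -0.1498, 0.1111]
tool_rot: [3.141, 0.0, 1.799]
force: [0.3, 0.1, 0.1]
gripper_width: 0.0005
finger_force: 0.0
```

Run:
```python
from h import *
s=state();cs,cd=camera_params("scene"),camera_params("side")
T=np.array([.4768,-.169,.2987])
for c,n in((cs,"pics/sc3.png"),(cd,"pics/sd3.png")):
    u=proj(c,[T,T+[0,0,.02]]);print(n,u.round(1).tolist());x,y=u[0].astype(int)
    g=cv2.cvtColor(cv2.imread(n),6)[y-24:y+14,x-20:x+20]
    for i,r in enumerate(g): print(y-24+i,"".join(" .:-=+*#%@"[min(9,v//20)]*2 for v in r))
    print("x0",x-20)
im=grab_frame("scene");cv2.imwrite("pics/sc6.png",im)
print(proj(cs,[s["ee_pos"]]));g=cv2.cvtColor(im,6)
for i in range(284,302): print(i,"".join(" .:-=+*#%@"[min(9,v//16)]*2 for v in g[i,245:290]))
```

```text
pics/sc3.png [[252.5, 251.5], [251.6, 244.9]]
227 @@@@@@@@@@%%##++++======::::::--++++++========--------------==++==--------------
228 @@@@@@%%%%@@##**++++++++--::::::++++++++======--------------====----------------
229 @@@@%%%%@@@@%%**++++++++--::::::++++++++======----------------------------------
230 @@%%%%@@@@@@@@##**++++++==--::::==++++++++====----------==----------------------
231 @@@@@@@@@@@@%%%%**++++++==--::::==++++++++++==--------++====--------------------
232 @@@@@@@@@@%%%%%%**++++++==--::::==++++++++++==--------######====----------------
233 @@@@@@@@%%%%@@@@##**++++++--::::--++++++++++==--------##%%%%##++====------------
234 @@@@@@%%%%@@@@@@%%**++++++--::::--++++++++++==--------##%%%%%%##**++====--------
235 %%%%%%@@@@@@@@%%##**++++++--::::::++++++++++==--------##%%%%%%%%%%%%##++====----
236 %%%%@@@@@@@@@@@@%%**++++++==--::::==++++++++++--------##%%%%%%%%%%%%%%%%##++==--
237 @@@@@@@@@@@@@@@@@@##**++++==--::::==++++++++++--------%%%%%%%%%%%%%%@@@@@@####==
238 @@@@@@@@@@@@@@@@%%##**++++==--::::==++++++++++--------%%%%%%%%%%%%@@@@@@@@@@@@##
239 @@@@%%%%@@%%%%%%@@%%**++++++--
[... 6505 characters left out ...]
---++++++==----%%%%++--------------
295 @@@@@@@@##++++++++==--------------------++****--::------==++++==----++@@%%++------==------
296 @@@@@@%%****++++==------------------------====----------++++++------%%@@**==----**%%++==--
297 @@@@@@##****++++==------------------------------------==++++==----++@@%%++------@@%%++==--
298 @@@@##******++==--------------====--------------------++++++------%%@@**==----##@@++++----
299 @@@@##****++++--------------==++==------==----------==++++==----**@@%%++----==@@%%++==----
300 @@##******++==--------------++++==----++++**--------++++++----==@@%%**==----**@@**++----==
301 @@##****++++--------------==++==----++@@%%%%==----**++++==----**@@**++------@@%%++==----##
```

The scene and side views both show the real fingertip about 15 mm above the reported TCP, so contact is still to come. I keep stepping down.

Emit:
play_rows([
  {"gripper": 0,"offset": [0,0,-0.06],"spin": 0},
  {"gripper": 0,"offset": [0,0,0],"spin": 0},
])

```text
t: 21.1
ee_pos: [0.4774, -0.1499, 0.1097]
tool_rot: [3.141, 0.0, 1.799]
force: [0.3, 0.2, 2.1]
gripper_width: 0.0009
finger_force: 0.6
```

Emit:
play_rows([
  {"gripper": 0,"offset": [0,0,-0.06],"spin": 0},
  {"gripper": 0,"offset": [0,0,0],"spin": 0},
])

```text
t: 21.3
ee_pos: [0.4775, -0.15, 0.1083]
tool_rot: [3.141, 0.001, 1.799]
force: [0.8, -1.1, 2.5]
gripper_width: 0.0005
finger_force: 1.3
```

Emit:
play_rows([
  {"gripper": 0,"offset": [0,0,-0.06],"spin": 0},
  {"gripper": 0,"offset": [0,0,0],"spin": 0},
])

```text
t: 21.5
ee_pos: [0.4771, -0.1497, 0.1064]
tool_rot: [3.142, -0.0, 1.799]
force: [0.1, -1.0, 0.8]
gripper_width: 0.0002
finger_force: 0.7
```

Emit:
play_rows([
  {"gripper": 0,"offset": [0,0,-0.06],"spin": 0},
  {"gripper": 0,"offset": [0,0,0],"spin": 0},
])

```text
t: 21.7
ee_pos: [0.4771, -0.1497, 0.105]
tool_rot: [-3.142, -0.0, 1.799]
force: [0.5, -0.3, 1.5]
gripper_width: 0.0004
finger_force: 0.7
```

Emit:
play_rows([
  {"gripper": 0,"offset": [0,0,-0.06],"spin": 0},
  {"gripper": 0,"offset": [0,0,0],"spin": 0},
])

```text
t: 21.9
ee_pos: [0.4766, -0.1494, 0.1032]
tool_rot: [-3.141, -0.001, 1.799]
force: [0.3, 0.1, -0.1]
gripper_width: 0.0004
finger_force: 0.1
```

Emit:
play_rows([
  {"gripper": 0,"offset": [0,0,-0.06],"spin": 0},
  {"gripper": 0,"offset": [0,0,0],"spin": 0},
])

```text
t: 22.1
ee_pos: [0.477, -0.1494, 0.102]
tool_rot: [-3.141, -0.0, 1.799]
force: [0.2, 0.5, 1.2]
gripper_width: 0.0006
finger_force: 0.8
```

Emit:
play_rows([
  {"gripper": 0,"offset": [0,0,-0.06],"spin": 0},
  {"gripper": 0,"offset": [0,0,0],"spin": 0},
])

```text
t: 22.3
ee_pos: [0.4773, -0.1494, 0.1015]
tool_rot: [-3.142, 0.0, 1.799]
force: [-3.3, 1.3, 10.6]
gripper_width: 0.0005
finger_force: 5.0
```

Emit:
play_rows([
  {"gripper": 0,"offset": [0,0,-0.06],"spin": 0},
  {"gripper": 0,"offset": [0,0,0],"spin": 0},
])

```text
t: 22.5
ee_pos: [0.4774, -0.1495, 0.1011]
tool_rot: [-3.141, 0.001, 1.799]
force: [-6.3, 2.1, 21.1]
gripper_width: 0.0006
finger_force: 10.5
```

Emit:
play_rows([
  {"gripper": 0,"offset": [0,0,-0.06],"spin": 0},
  {"gripper": 0,"offset": [0,0,0],"spin": 0},
])

```text
t: 22.7
ee_pos: [0.4775, -0.1495, 0.1009]
tool_rot: [-3.141, 0.002, 1.799]
force: [-10.4, 3.5, 33.2]
gripper_width: 0.0003
finger_force: 16.2
```

The stop is hard at reported z 0.101 with 33 N, 10 mm below first contact, so front-left should be clicked. Next is back-left.

Emit:
play_rows([
  {"gripper": 0,"offset": [0,0,0.6],"spin": 0},
  {"gripper": 0,"offset": [0,0,0.6],"spin": 0},
  {"gripper": 0,"offset": [0.9,0.2,0],"spin": 0},
  {"gripper": 0,"offset": [0.9,0.2,0],"spin": 0},
  {"gripper": 0,"offset": [0.9,0.22,0],"spin": 0},
  {"gripper": 0,"offset": [0.7,0.2,0],"spin": 0},
  {"gripper": 0,"offset": [0,0,-0.4],"spin": 0},
  {"gripper": 0,"offset": [0,0,0],"spin": 0},
])

```text
t: 23.5
ee_pos: [0.5601, -0.129, 0.1155]
tool_rot: [-3.138, -0.002, 1.799]
force: [-0.5, -0.8, -0.1]
gripper_width: 0.0005
finger_force: 0.0
```

Emit:
play_rows([
  {"gripper": 0,"offset": [0,0,-0.1],"spin": 0},
  {"gripper": 0,"offset": [0,0,-0.1],"spin": 0},
  {"gripper": 0,"offset": [0,0,0],"spin": 0},
])

```text
t: 23.8
ee_pos: [0.5614, -0.1297, 0.1124]
tool_rot: [-3.141, 0.0, 1.798]
force: [-0.7, 0.6, -0.1]
gripper_width: 0.0006
finger_force: 0.0
```

Emit:
play_rows([
  {"gripper": 0,"offset": [0,0,-0.1],"spin": 0},
  {"gripper": 0,"offset": [0,0,0],"spin": 0},
])

```text
t: 24.0
ee_pos: [0.5619, -0.1294, 0.11]
tool_rot: [-3.141, 0.0, 1.798]
force: [0.2, 0.2, -0.8]
gripper_width: 0.0004
finger_force: 0.0
```

Emit:
play_rows([
  {"gripper": 0,"offset": [0,0,-0.1],"spin": 0},
  {"gripper": 0,"offset": [0,0,0],"spin": 0},
])

```text
t: 24.2
ee_pos: [0.562, -0.1292, 0.1074]
tool_rot: [-3.141, -0.0, 1.799]
force: [0.4, 0.3, -0.5]
gripper_width: 0.0001
finger_force: 0.0
```

Emit:
play_rows([
  {"gripper": 0,"offset": [0,0,-0.1],"spin": 0},
  {"gripper": 0,"offset": [0,0,0],"spin": 0},
])

```text
t: 24.4
ee_pos: [0.5619, -0.1292, 0.1048]
tool_rot: [-3.141, -0.0, 1.799]
force: [-0.3, 0.2, 0.1]
gripper_width: 0.0004
finger_force: 0.0
```

Emit:
play_rows([
  {"gripper": 0,"offset": [0,0,-0.1],"spin": 0},
  {"gripper": 0,"offset": [0,0,0],"spin": 0},
])

```text
t: 24.6
ee_pos: [0.5619, -0.1292, 0.1023]
tool_rot: [-3.141, -0.0, 1.799]
force: [0.4, 0.1, 0.0]
gripper_width: 0.0006
finger_force: 0.0
```

Emit:
play_rows([
  {"gripper": 0,"offset": [0,0,-0.1],"spin": 0},
  {"gripper": 0,"offset": [0,0,0],"spin": 0},
])

```text
t: 24.8
ee_pos: [0.5624, -0.1292, 0.1012]
tool_rot: [3.141, 0.001, 1.799]
force: [-3.0, -0.4, 7.6]
gripper_width: 0.0004
finger_force: 3.8
```

Emit:
play_rows([
  {"gripper": 0,"offset": [0,0,-0.06],"spin": 0},
  {"gripper": 0,"offset": [0,0,0],"spin": 0},
])

```text
t: 25.0
ee_pos: [0.5625, -0.1293, 0.101]
tool_rot: [3.141, 0.002, 1.799]
force: [-6.0, 0.1, 15.8]
gripper_width: 0.0007
finger_force: 8.3
```

Emit:
play_rows([
  {"gripper": 0,"offset": [0,0,-0.06],"spin": 0},
  {"gripper": 0,"offset": [0,0,-0.04],"spin": 0},
  {"gripper": 0,"offset": [0,0,0],"spin": 0},
])

```text
t: 25.3
ee_pos: [0.5626, -0.1294, 0.1007]
tool_rot: [-3.142, 0.003, 1.799]
force: [-11.7, 0.9, 31.5]
gripper_width: 0.0007
finger_force: 15.9
```

Emit:
play_rows([
  {"gripper": 0,"offset": [0,0,0.7],"spin": 0},
  {"gripper": 0,"offset": [0,0,1],"spin": 0},
  {"gripper": 0,"offset": [0,0,1],"spin": 0},
  {"gripper": 0,"offset": [0,0,1],"spin": 0},
  {"gripper": 0,"offset": [-0.6,0.6,1],"spin": 0},
  {"gripper": 0,"offset": [-1,1,1],"spin": 0},
  {"gripper": 0,"offset": [-1,1,1],"spin": 0},
  {"gripper": 0,"offset": [-0.8,-0.8,1],"spin": 0},
])

```text
t: 26.1
ee_pos: [0.4761, -0.0781, 0.2898]
tool_rot: [3.141, -0.001, 1.809]
force: [0.1, -1.4, 1.6]
gripper_width: 0.0007
finger_force: 0.0
```

Run:
```python
from h import *
s=state();print(s["t"],s["ee_pos"]);b=grab_frame("scene");cv2.imwrite("pics/sc7.png",b);w=grab_frame("wrist");cv2.imwrite("pics/w7.png",w);np.save("c7.npy",camera_params("wrist"),allow_pickle=True)
a=cv2.cvtColor(cv2.imread("pics/sc3.png"),6);b=cv2.cvtColor(b,6);c=camera_params("scene")
R=Ro.from_euler("z",.235).as_matrix();e=np.array([.533,-.194,0])
for n,q in dict(L=(0,.045),fl=(-.03,.03),bl=(.03,.03),C=(0,0),fr=(-.03,-.03),br=(.03,-.03),R=(0,-.045),wallF=(-.082,-.05),rimR=(0,-.094)).items():
    u=proj(c,[e+R@np.array([*q,.137 if n[:2] not in("wa","ri") else .165])])[0].astype(int)
    t=a[u[1]-6:u[1]+7,u[0]-7:u[0]+8];S=cv2.resize(b[u[1]-14:u[1]+15,u[0]-12:u[0]+13],None,fx=4,fy=4,interpolation=2);T=cv2.resize(t,None,fx=4,fy=4,interpolation=2)
    m=cv2.matchTemplate(S,T,5);_,v,_,p=cv2.minMaxLoc(m);print(n,u,"shift",(p[0]/4-5,p[1]/4-8),round(v,2))
```

```text
26.1 [ 0.47614499 -0.07810751  0.28981936]
L [280 301] shift (-3.0, -1.25) 0.77
fl [265 303] shift (1.0, 1.25) 0.86
bl [290 311] shift (1.25, 1.75) 0.82
C [272 318] shift (-4.75, -0.5) 0.86
fr [253 325] shift (0.75, 0.5) 0.93
br [279 334] shift (1.0, 0.5) 0.87
R [263 335] shift (0.75, 0.5) 0.91
wallF [225 318] shift (0.0, 0.0) 1.0
rimR [252 349] shift (0.75, 0.25) 1.0
```

Matching the scene images shows the +y edge of the grille went down about 7 mm at mid-span, which fits both left clips being home, with home at reported z 0.101. Now the front-right corner.

Emit:
play_rows([
  {"gripper": 0,"offset": [0.2,-1,0],"spin": 0},
  {"gripper": 0,"offset": [0.2,-1,0],"spin": 0},
  {"gripper": 0,"offset": [0.2,-1,0],"spin": 0},
  {"gripper": 0,"offset": [0.2,-1,0],"spin": 0},
  {"gripper": 0,"offset": [0.2,-1,0],"spin": 0},
  {"gripper": 0,"offset": [0.1,-1,0],"spin": 0},
  {"gripper": 0,"offset": [0,-1,0],"spin": 0},
  {"gripper": 0,"offset": [0,-0.2,-0.5],"spin": 0},
])

```text
t: 27.0
ee_pos: [0.5051, -0.2677, 0.2755]
tool_rot: [3.141, 0.001, 1.794]
force: [0.6, 0.2, -0.3]
gripper_width: 0.0002
finger_force: 0.0
```

Emit:
play_rows([
  {"gripper": 0,"offset": [0,0,-0.7],"spin": 0},
  {"gripper": 0,"offset": [0,0,-1],"spin": 0},
  {"gripper": 0,"offset": [0,0,-1],"spin": 0},
  {"gripper": 0,"offset": [0,0,-1],"spin": 0},
  {"gripper": 0,"offset": [0,0,-1],"spin": 0},
  {"gripper": 0,"offset": [0,0,-1],"spin": 0},
  {"gripper": 0,"offset": [0,0,-0.7],"spin": 0},
  {"gripper": 0,"offset": [0,0,0],"spin": 0},
])

```text
t: 27.8
ee_pos: [0.5024, -0.2617, 0.1124]
tool_rot: [-3.137, -0.005, 1.8]
force: [0.0, -0.6, 0.2]
gripper_width: 0.0002
finger_force: 0.0
```

Emit:
play_rows([
  {"gripper": 0,"offset": [0,0.1,0],"spin": 0},
  {"gripper": 0,"offset": [0,0,-0.08],"spin": 0},
  {"gripper": 0,"offset": [0,0,0],"spin": 0},
])

```text
t: 28.1
ee_pos: [0.5052, -0.2616, 0.1149]
tool_rot: [3.14, 0.001, 1.799]
force: [0.1, 0.8, 0.3]
gripper_width: 0.001
finger_force: 0.0
```

Emit:
play_rows([
  {"gripper": 0,"offset": [0,0,-0.08],"spin": 0},
  {"gripper": 0,"offset": [0,0,0],"spin": 0},
])

```text
t: 28.3
ee_pos: [0.5047, -0.2619, 0.1124]
tool_rot: [3.141, 0.001, 1.799]
force: [0.2, 0.1, -0.4]
gripper_width: 0.0006
finger_force: 0.0
```

Emit:
play_rows([
  {"gripper": 0,"offset": [0,0,-0.08],"spin": 0},
  {"gripper": 0,"offset": [0,0,0],"spin": 0},
])

```text
t: 28.5
ee_pos: [0.5045, -0.2618, 0.11]
tool_rot: [-3.141, -0.0, 1.799]
force: [0.8, -0.6, -0.7]
gripper_width: 0.0005
finger_force: 0.0
```

Emit:
play_rows([
  {"gripper": 0,"offset": [0,0,-0.08],"spin": 0},
  {"gripper": 0,"offset": [0,0,0],"spin": 0},
])

```text
t: 28.7
ee_pos: [0.5047, -0.2618, 0.108]
tool_rot: [3.141, 0.0, 1.799]
force: [0.3, -0.6, -0.5]
gripper_width: 0.0001
finger_force: 0.1
```

Emit:
play_rows([
  {"gripper": 0,"offset": [0,0,-0.08],"spin": 0},
  {"gripper": 0,"offset": [0,0,0],"spin": 0},
])

```text
t: 28.9
ee_pos: [0.5049, -0.2619, 0.1062]
tool_rot: [3.141, 0.0, 1.799]
force: [0.1, -0.4, 1.1]
gripper_width: 0.0003
finger_force: 0.5
```

Emit:
play_rows([
  {"gripper": 0,"offset": [0,0,-0.08],"spin": 0},
  {"gripper": 0,"offset": [0,0,0],"spin": 0},
])

```text
t: 29.1
ee_pos: [0.5049, -0.2619, 0.1041]
tool_rot: [3.141, 0.0, 1.799]
force: [-0.2, -1.7, 1.1]
gripper_width: 0.0004
finger_force: 0.5
```

Emit:
play_rows([
  {"gripper": 0,"offset": [0,0,-0.04],"spin": 0},
  {"gripper": 0,"offset": [0,0,0],"spin": 0},
])

```text
t: 29.3
ee_pos: [0.5048, -0.2619, 0.1032]
tool_rot: [3.141, 0.0, 1.799]
force: [-0.0, -1.1, 1.1]
gripper_width: 0.0003
finger_force: 0.9
```

Emit:
play_rows([
  {"gripper": 0,"offset": [0,0.06,-0.06],"spin": 0},
  {"gripper": 0,"offset": [0,0,0],"spin": 0},
])

```text
t: 29.5
ee_pos: [0.5042, -0.2597, 0.1012]
tool_rot: [-3.141, -0.001, 1.799]
force: [0.3, 0.1, 0.1]
gripper_width: 0.0007
finger_force: 0.0
```

Emit:
play_rows([
  {"gripper": 0,"offset": [0,0,-0.06],"spin": 0},
  {"gripper": 0,"offset": [0,0,0],"spin": 0},
])

```text
t: 29.7
ee_pos: [0.5043, -0.2597, 0.1007]
tool_rot: [-3.141, -0.001, 1.799]
force: [-2.5, 1.0, 8.2]
gripper_width: 0.0003
finger_force: 4.1
```

Emit:
play_rows([
  {"gripper": 0,"offset": [0,0,-0.06],"spin": 0},
  {"gripper": 0,"offset": [0,0,0],"spin": 0},
])

```text
t: 29.9
ee_pos: [0.5043, -0.2597, 0.1006]
tool_rot: [-3.14, 0.0, 1.799]
force: [-6.7, 2.2, 18.1]
gripper_width: 0.0005
finger_force: 9.1
```

Emit:
play_rows([
  {"gripper": 0,"offset": [0,0,-0.06],"spin": 0},
  {"gripper": 0,"offset": [0,0,0],"spin": 0},
])

```text
t: 30.1
ee_pos: [0.5043, -0.2598, 0.1005]
tool_rot: [-3.14, 0.001, 1.799]
force: [-10.4, 2.7, 28.5]
gripper_width: 0.0005
finger_force: 14.2
```

The same pattern appears: a soft give, a click as the force falls to zero, then a hard stop at 0.1005. Now back-right.

Emit:
play_rows([
  {"gripper": 0,"offset": [0,0,0.6],"spin": 0},
  {"gripper": 0,"offset": [0,0,0.6],"spin": 0},
  {"gripper": 0,"offset": [0.9,0.2,0],"spin": 0},
  {"gripper": 0,"offset": [0.9,0.22,0],"spin": 0},
  {"gripper": 0,"offset": [0.9,0.22,0],"spin": 0},
  {"gripper": 0,"offset": [0.7,0.2,0],"spin": 0},
  {"gripper": 0,"offset": [0,0,-0.4],"spin": 0},
  {"gripper": 0,"offset": [0,0,-0.1],"spin": 0},
])

```text
t: 30.9
ee_pos: [0.5882, -0.2389, 0.1129]
tool_rot: [-3.139, -0.002, 1.799]
force: [-0.2, -0.1, 0.4]
gripper_width: 0.0005
finger_force: 0.0
```

Emit:
play_rows([
  {"gripper": 0,"offset": [0,0,-0.08],"spin": 0},
  {"gripper": 0,"offset": [0,0,-0.08],"spin": 0},
  {"gripper": 0,"offset": [0,0,0],"spin": 0},
])

```text
t: 31.2
ee_pos: [0.5889, -0.2397, 0.1105]
tool_rot: [-3.141, -0.0, 1.798]
force: [-0.3, 0.2, -0.1]
gripper_width: 0.0007
finger_force: 0.0
```

Emit:
play_rows([
  {"gripper": 0,"offset": [0,0,-0.08],"spin": 0},
  {"gripper": 0,"offset": [0,0,0],"spin": 0},
])

```text
t: 31.4
ee_pos: [0.5894, -0.2394, 0.1086]
tool_rot: [-3.142, 0.0, 1.798]
force: [0.4, 0.3, 0.7]
gripper_width: 0.0004
finger_force: 0.0
```

Emit:
play_rows([
  {"gripper": 0,"offset": [0,0,-0.08],"spin": 0},
  {"gripper": 0,"offset": [0,0,0],"spin": 0},
])

```text
t: 31.6
ee_pos: [0.5895, -0.2392, 0.1064]
tool_rot: [-3.141, -0.0, 1.799]
force: [0.1, -0.2, -0.1]
gripper_width: 0.0005
finger_force: 0.0
```

Emit:
play_rows([
  {"gripper": 0,"offset": [0,0,-0.08],"spin": 0},
  {"gripper": 0,"offset": [0,0,0],"spin": 0},
])

```text
t: 31.8
ee_pos: [0.5895, -0.2392, 0.1043]
tool_rot: [-3.141, -0.0, 1.799]
force: [0.4, 1.1, 0.4]
gripper_width: 0.0003
finger_force: 0.0
```

Emit:
play_rows([
  {"gripper": 0,"offset": [0,0,-0.06],"spin": 0},
  {"gripper": 0,"offset": [0,0,0],"spin": 0},
])

```text
t: 32.0
ee_pos: [0.5895, -0.2392, 0.1029]
tool_rot: [-3.141, -0.0, 1.799]
force: [-0.6, -0.3, -1.2]
gripper_width: 0.0004
finger_force: 0.0
```

Emit:
play_rows([
  {"gripper": 0,"offset": [0,0,-0.06],"spin": 0},
  {"gripper": 0,"offset": [0,0,0],"spin": 0},
])

```text
t: 32.2
ee_pos: [0.5895, -0.2392, 0.1014]
tool_rot: [-3.141, -0.0, 1.799]
force: [0.1, -0.4, -0.4]
gripper_width: 0.0006
finger_force: 0.0
```

Emit:
play_rows([
  {"gripper": 0,"offset": [0,0,-0.06],"spin": 0},
  {"gripper": 0,"offset": [0,0,0],"spin": 0},
])

```text
t: 32.4
ee_pos: [0.5898, -0.2393, 0.1008]
tool_rot: [3.141, 0.0, 1.799]
force: [-0.6, 0.3, 4.0]
gripper_width: 0.0003
finger_force: 2.1
```

Emit:
play_rows([
  {"gripper": 0,"offset": [0,0,-0.06],"spin": 0},
  {"gripper": 0,"offset": [0,0,0],"spin": 0},
])

```text
t: 32.6
ee_pos: [0.5898, -0.2393, 0.1007]
tool_rot: [3.141, 0.001, 1.799]
force: [-4.4, 1.3, 12.2]
gripper_width: 0.0006
finger_force: 6.3
```

Emit:
play_rows([
  {"gripper": 0,"offset": [0,0,-0.06],"spin": 0},
  {"gripper": 0,"offset": [0,0,0],"spin": 0},
])

```text
t: 32.8
ee_pos: [0.5899, -0.2394, 0.1006]
tool_rot: [3.142, 0.002, 1.799]
force: [-8.2, 2.6, 20.1]
gripper_width: 0.0008
finger_force: 10.3
```

Emit:
play_rows([
  {"gripper": 0,"offset": [0,0,-0.06],"spin": 0},
  {"gripper": 0,"offset": [0,0,0],"spin": 0},
])

```text
t: 33.0
ee_pos: [0.5899, -0.2394, 0.1005]
tool_rot: [-3.142, 0.002, 1.799]
force: [-11.1, 3.4, 29.6]
gripper_width: 0.0005
finger_force: 14.3
```

All four pads stop level at reported 0.1005 to 0.1009. I'll lift clear and verify by image matching.

Emit:
play_rows([
  {"gripper": 0,"offset": [0,0,0.7],"spin": 0},
  {"gripper": 0,"offset": [0,0,1],"spin": 0},
  {"gripper": 0,"offset": [0,0,1],"spin": 0},
  {"gripper": 0,"offset": [0,0,1],"spin": 0},
  {"gripper": 0,"offset": [0,0,1],"spin": 0},
  {"gripper": 0,"offset": [-0.7,0.6,1],"spin": 0},
  {"gripper": 0,"offset": [-1,1,1],"spin": 0},
  {"gripper": 0,"offset": [-1,1,1],"spin": 0},
])

```text
t: 33.8
ee_pos: [0.5213, -0.1735, 0.2886]
tool_rot: [-3.141, -0.0, 1.798]
force: [0.6, -0.6, -0.3]
gripper_width: 0.0005
finger_force: 0.0
```

Emit:
play_rows([
  {"gripper": 0,"offset": [-1,1,0],"spin": 0},
  {"gripper": 0,"offset": [-1,1,0],"spin": 0},
  {"gripper": 0,"offset": [0,1,0],"spin": 0},
  {"gripper": 0,"offset": [0,1,0],"spin": 0},
  {"gripper": 0,"offset": [0,0.3,0],"spin": 0},
  {"gripper": 0,"offset": [0,0,0],"spin": 0},
  {"gripper": 0,"offset": [0,0,0],"spin": 0},
])

```text
t: 34.5
ee_pos: [0.4723, -0.068, 0.288]
tool_rot: [-3.141, 0.0, 1.798]
force: [-0.2, -0.2, -0.5]
gripper_width: 0.0001
finger_force: 0.0
```

Run:
```python
from h import *
s=state();print(s["t"],s["ee_pos"],s["force"]);b=grab_frame("scene");cv2.imwrite("pics/sc8.png",b);w=grab_frame("wrist");cv2.imwrite("pics/w8.png",w);cv2.imwrite("pics/sd8.png",grab_frame("side"))
c=camera_params("scene");R=Ro.from_euler("z",.235).as_matrix();e=np.array([.533,-.194,0])
print(proj(c,[e+[0,0,.137],e+[0,0,.126]]))
for A,B in(("sc3","sc8"),("sc7","sc8")):
  a=cv2.cvtColor(cv2.imread(f"pics/{A}.png"),6);b=cv2.cvtColor(cv2.imread(f"pics/{B}.png"),6)
  for n,q in dict(fl=(-.03,.03),bl=(.03,.03),C=(0,0),fr=(-.03,-.03),br=(.03,-.03),R=(0,-.045)).items():
    u=proj(c,[e+R@np.array([*q,.137])])[0].astype(int)
    t=a[u[1]-8:u[1]+9,u[0]-9:u[0]+10];S=cv2.resize(b[u[1]-13:u[1]+14,u[0]-11:u[0]+12],None,fx=4,fy=4,interpolation=2);T=cv2.resize(t,None,fx=4,fy=4,interpolation=2)
    m=cv2.matchTemplate(S,T,5);_,v,_,p=cv2.minMaxLoc(m);print(A,n,(p[0]/4-2,p[1]/4-5),round(v,2))
a=cv2.imread("pics/sd3.png");b=cv2.imread("pics/sd8.png");d=np.abs(a.astype(int)-b).max(2)[300:470,200:460];print("mat diff frac",(d>40).mean())
```

```text
34.5 [ 0.47227014 -0.06795105  0.28798334] [-0.22379107 -0.23274399 -0.48121421]
[[272.39412538 318.53211974]
 [272.68949218 321.21951847]]
sc3 fl (2.0, 1.0) 0.85
sc3 bl (2.0, 1.0) 0.83
sc3 C (1.25, 2.75) 0.84
sc3 fr (0.5, 4.0) 0.87
sc3 br (0.75, 4.0) 0.84
sc3 R (0.75, 4.0) 0.84
sc7 fl (0.25, 0.5) 0.92
sc7 bl (0.25, 0.0) 0.95
sc7 C (0.25, 0.75) 0.85
sc7 fr (1.0, 0.75) 0.85
sc7 br (1.0, 0.5) 0.81
sc7 R (-0.5, 4.0) 0.8
mat diff frac 0.2001131221719457
```

The slot pattern makes the match ambiguous, so I check absolute height by touching the rigid rim, known to be at 165 mm, and then a pad.

Emit:
play_rows([
  {"gripper": 0,"offset": [0.8,-0.7,0],"spin": 0},
  {"gripper": 0,"offset": [0.75,-0.68,-0.5],"spin": 0},
  {"gripper": 0,"offset": [0,0,-1],"spin": 0},
  {"gripper": 0,"offset": [0,0,-1],"spin": 0},
  {"gripper": 0,"offset": [0,0,-1],"spin": 0},
  {"gripper": 0,"offset": [0,0,-1],"spin": 0},
  {"gripper": 0,"offset": [0,0,-0.2],"spin": 0},
  {"gripper": 0,"offset": [0,0,0],"spin": 0},
])

```text
t: 35.45
ee_pos: [0.5105, -0.1017, 0.1701]
tool_rot: [-3.14, -0.001, 1.798]
force: [0.3, 0.2, -0.2]
gripper_width: 0.0007
finger_force: 0.0
```

Emit:
play_rows([
  {"gripper": 0,"offset": [0,0,-0.1],"spin": 0},
  {"gripper": 0,"offset": [0,0,0],"spin": 0},
])

```text
t: 35.65
ee_pos: [0.5116, -0.1015, 0.1691]
tool_rot: [3.14, 0.001, 1.798]
force: [-0.2, 0.8, -0.6]
gripper_width: 0.0006
finger_force: 0.0
```

Emit:
play_rows([
  {"gripper": 0,"offset": [0,0,-0.1],"spin": 0},
  {"gripper": 0,"offset": [0,0,-0.1],"spin": 0},
  {"gripper": 0,"offset": [0,0,0],"spin": 0},
])

```text
t: 35.95
ee_pos: [0.5108, -0.1013, 0.1631]
tool_rot: [-3.141, 0.0, 1.799]
force: [-0.4, -0.2, 0.1]
gripper_width: 0.0008
finger_force: 0.0
```

Emit:
play_rows([
  {"gripper": 0,"offset": [0,0,-0.1],"spin": 0},
  {"gripper": 0,"offset": [0,0,-0.1],"spin": 0},
  {"gripper": 0,"offset": [0,0,0],"spin": 0},
])

```text
t: 36.25
ee_pos: [0.5106, -0.1012, 0.1577]
tool_rot: [-3.141, -0.0, 1.799]
force: [0.0, 1.0, -0.1]
gripper_width: 0.0003
finger_force: 0.0
```

Emit:
play_rows([
  {"gripper": 0,"offset": [0,0,-0.1],"spin": 0},
  {"gripper": 0,"offset": [0,0,-0.1],"spin": 0},
  {"gripper": 0,"offset": [0,0,0],"spin": 0},
])

```text
t: 36.55
ee_pos: [0.5106, -0.1012, 0.1527]
tool_rot: [-3.141, -0.0, 1.799]
force: [-0.6, -0.2, -0.1]
gripper_width: 0.0002
finger_force: 0.0
```

Emit:
play_rows([
  {"gripper": 0,"offset": [0,0,-0.1],"spin": 0},
  {"gripper": 0,"offset": [0,0,0],"spin": 0},
])

```text
t: 36.75
ee_pos: [0.5107, -0.1012, 0.1503]
tool_rot: [-3.141, -0.0, 1.799]
force: [-0.6, 0.2, -0.8]
gripper_width: 0.0008
finger_force: 0.0
```

Emit:
play_rows([
  {"gripper": 0,"offset": [0,0,-0.08],"spin": 0},
  {"gripper": 0,"offset": [0,0,0],"spin": 0},
])

```text
t: 36.95
ee_pos: [0.5107, -0.1012, 0.1484]
tool_rot: [-3.141, -0.0, 1.799]
force: [0.2, 0.3, -0.5]
gripper_width: 0.0006
finger_force: 0.0
```

Emit:
play_rows([
  {"gripper": 0,"offset": [0,0,-0.08],"spin": 0},
  {"gripper": 0,"offset": [0,0,0],"spin": 0},
])

```text
t: 37.15
ee_pos: [0.5107, -0.1012, 0.1464]
tool_rot: [-3.141, -0.0, 1.799]
force: [0.2, -0.6, -0.3]
gripper_width: 0.0006
finger_force: 0.0
```

Emit:
play_rows([
  {"gripper": 0,"offset": [0,0,-0.08],"spin": 0},
  {"gripper": 0,"offset": [0,0,0],"spin": 0},
])

```text
t: 37.35
ee_pos: [0.5107, -0.1012, 0.1444]
tool_rot: [-3.141, -0.0, 1.799]
force: [0.5, 0.3, 0.2]
gripper_width: 0.0007
finger_force: 0.0
```

Emit:
play_rows([
  {"gripper": 0,"offset": [0,0,-0.08],"spin": 0},
  {"gripper": 0,"offset": [0,0,0],"spin": 0},
])

```text
t: 37.55
ee_pos: [0.5107, -0.1012, 0.1424]
tool_rot: [-3.141, -0.0, 1.799]
force: [-0.7, 0.4, -0.1]
gripper_width: 0.0005
finger_force: 0.0
```

Emit:
play_rows([
  {"gripper": 0,"offset": [0,0,-0.08],"spin": 0},
  {"gripper": 0,"offset": [0,0,0],"spin": 0},
])

```text
t: 37.75
ee_pos: [0.5107, -0.1012, 0.1404]
tool_rot: [-3.141, -0.0, 1.799]
force: [-1.2, -0.0, -0.5]
gripper_width: 0.0003
finger_force: 0.0
```

Emit:
play_rows([
  {"gripper": 0,"offset": [0,0,-0.08],"spin": 0},
  {"gripper": 0,"offset": [0,0,0],"spin": 0},
])

```text
t: 37.95
ee_pos: [0.5111, -0.1013, 0.1396]
tool_rot: [3.142, 0.001, 1.799]
force: [-2.2, 0.4, 8.3]
gripper_width: 0.0005
finger_force: 4.1
```

Emit:
play_rows([
  {"gripper": 0,"offset": [0,0,-0.06],"spin": 0},
  {"gripper": 0,"offset": [0,0,0],"spin": 0},
])

```text
t: 38.15
ee_pos: [0.5111, -0.1013, 0.1394]
tool_rot: [-3.141, 0.002, 1.799]
force: [-6.6, -0.2, 18.3]
gripper_width: 0.0004
finger_force: 9.3
```

The rim at 165 mm reads 0.1396, an offset of 25.4 mm, so home at 126 mm reads 0.1006. All four pads stopped there. I recheck fl after pressing the right side.

Emit:
play_rows([
  {"gripper": 0,"offset": [0,0,0.9],"spin": 0},
  {"gripper": 0,"offset": [-0.6,-0.9,0],"spin": 0},
  {"gripper": 0,"offset": [-0.76,-1,0],"spin": 0},
  {"gripper": 0,"offset": [0,0,0],"spin": 0},
  {"gripper": 0,"offset": [0,0,-1],"spin": 0},
  {"gripper": 0,"offset": [0,0,-0.8],"spin": 0},
  {"gripper": 0,"offset": [0,0,-0.2],"spin": 0},
  {"gripper": 0,"offset": [0,0,0],"spin": 0},
])

```text
t: 38.95
ee_pos: [0.4767, -0.1481, 0.1091]
tool_rot: [-3.141, -0.001, 1.799]
force: [-0.3, 0.1, -0.1]
gripper_width: 0.0008
finger_force: 0.0
```

Emit:
play_rows([
  {"gripper": 0,"offset": [0,0,-0.08],"spin": 0},
  {"gripper": 0,"offset": [0,0,0],"spin": 0},
])

```text
t: 39.15
ee_pos: [0.4776, -0.1487, 0.1083]
tool_rot: [3.14, 0.001, 1.799]
force: [0.0, -0.1, 0.6]
gripper_width: 0.0002
finger_force: 0.0
```

Emit:
play_rows([
  {"gripper": 0,"offset": [0,0,-0.08],"spin": 0},
  {"gripper": 0,"offset": [0,0,0],"spin": 0},
])

```text
t: 39.35
ee_pos: [0.4771, -0.1488, 0.1059]
tool_rot: [3.141, 0.0, 1.799]
force: [-0.5, -0.2, 0.3]
gripper_width: 0.0005
finger_force: 0.0
```

Emit:
play_rows([
  {"gripper": 0,"offset": [0,0,-0.08],"spin": 0},
  {"gripper": 0,"offset": [0,0,0],"spin": 0},
])

```text
t: 39.55
ee_pos: [0.4768, -0.1488, 0.1035]
tool_rot: [-3.141, -0.0, 1.799]
force: [0.0, -0.1, -0.7]
gripper_width: -0.0001
finger_force: 0.0
```

Emit:
play_rows([
  {"gripper": 0,"offset": [0,0,-0.1],"spin": 0},
  {"gripper": 0,"offset": [0,0,-0.1],"spin": 0},
  {"gripper": 0,"offset": [0,0,0],"spin": 0},
])

```text
t: 39.85
ee_pos: [0.4771, -0.1489, 0.1006]
tool_rot: [-3.141, 0.001, 1.799]
force: [-6.4, 1.2, 20.6]
gripper_width: 0.0005
finger_force: 9.9
```

Emit:
play_rows([
  {"gripper": 0,"offset": [0,0,0.5],"spin": 0},
  {"gripper": 0,"offset": [0,0,1],"spin": 0},
  {"gripper": 0,"offset": [0,0,1],"spin": 0},
  {"gripper": 0,"offset": [0,0,1],"spin": 0},
  {"gripper": 0,"offset": [0,0,1],"spin": 0},
  {"gripper": 0,"offset": [0,0,1],"spin": 0},
  {"gripper": 0,"offset": [0,0,0.5],"spin": 0},
  {"gripper": 0,"offset": [0,0,0],"spin": 0},
])

```text
t: 40.65
ee_pos: [0.4779, -0.149, 0.2501]
tool_rot: [3.139, 0.002, 1.799]
force: [-0.3, -0.3, 0.1]
gripper_width: 0.0005
finger_force: 0.0
```

Run:
```python
from h import *
s=state();print(s["t"],s["ee_pos"],s["force"]);print(finish_job())
```

```text
40.65 [ 0.47787444 -0.14899774  0.25008369] [-0.26421432 -0.26172279  0.05787952]
the job is handed in; nothing more can be done
None
```

The job is handed in at 40.65 s (no verdict was returned): the knob was turned its full quarter turn, the lid lies flat on the mat with the knob up, and all four grille corners were pressed to a hard stop at home height, checked against the chamber rim.

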